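# Make up one bag's weight of biscuit packs on the tipping tray

### The arm

A 6-joint arm with a two-finger parallel gripper is mounted at the origin on a cart in front of the work surface, level with it; the furniture and walls round the work are solid. World frame = base frame: x ahead of the robot, y to its left, z up, the work surface at z = 0. Lengths are in m, angles in rad, forces in N, time in s.
With the tool pointing down it reaches from about 0.25 to 0.775 m from the base axis. Payload 8.9 kg.
Tool frame: the origin (TCP) lies on the centre line of the jaws, within the pads' length; the fingertips stand 19 mm ahead of it and the grasp point (between the pads) is the TCP; z points along the fingers, x is the direction in which the jaws open and shut, and the axes are right-handed (so a half turn about z gives the same grasp; the last joint's range is limited). The gripper opens to 85 mm and grips with 20 to 120 N. Pads are 22 mm wide; open, the fingers measure 114 mm over their backs; the gripper's body (76 mm by 85 mm) begins 54 mm behind the grasp point. The pads swing forward as they close: fully open they stand 13 mm farther back than shut.
Start: joints at [-1.417, 0.291, -0.153, 1.127, 0, 1.431], TCP at [0.152, -0.503, 0.25] pointing down, gripper open.
Joint ranges: [-2.52, 2.52], [-0.91, 1.74], [-1.3, 1.37], [-1.96, 2.02], [-1.52, 1.47], [-3.14, 3.14]. Speed limits (rad/s): [2.22, 2.22, 2.79, 3.14, 3.14, 3.14].

### API

Orientations are given as a unit quaternion [w, x, y, z].
In Python, from station import status, optics, order gives the robot as it stands.
- The arm moves only by the tool servo_tool, never from a script. Its argument "deltas" is a list of rows, each an object with "travel": the shift along the tool's x, y, z in mm, a list of three; "angular": the turn, a rotation vector about the tool's x, y, z in degrees, a list of three. In form: [{"travel": [dx, dy, dz], "angular": [ax, ay, az]}, ...]. A call has exactly 10 rows; each row shifts and turns the pose as measured when the row begins, along the tool's axes as they then stand; what a row does not reach is not made up. A row lasts 1/12 s, in which the tool goes at most 41.7 mm and 7.16 degrees, less where a joint would pass 70% of its speed; a pose out of reach is approached as far as the arm can. A call with a gripper value outside its range is refused whole. "claw" is the gripper command: -1 is fully open, 1 is shut, values between are in proportion, set as the call begins (left out, the last holds). The fingers move at their own pace and stop on an object; the grip force is fixed at half the most. Time passes only in rows, so rows that do not move let the fingers close, or fill a call up. It gives the time, the measured TCP pose, the force and the opening at its end, in the units of the state.
- status.sense(): the state, without advancing time (a new reading comes with each control period).
- optics.capture(name): name is "scene" or "side" or "wrist"; returns a dict with "color" (400x640x3 uint8, red, green, blue), "intrinsics" (3x3 intrinsics, pixels), "xyz" and "rotation" of the camera in the world. Camera axes: x right, y down, z forward; pixel columns grow to the right and rows downward; lengths in m; the calibration is good to about 2 mm. The wrist camera is an equidistant fisheye: a pixel r from the principal point sees the ray r / f radians off the axis. A picture is of the moment at which its call begins. There is no depth.
- order.finish_job(): hands the job in, once; it reports no verdict.
The state is a dict: "time": time; "joint_pos": joint angles; "joint_velocities": joint speeds; "joint_torque": joint torques, N m; "ee_pos": TCP position; "eef_rot": TCP orientation; "wrist_force": force on the tool from outside, world axes, zero at the start; "wrist_torque": the same for the moment, N m; "finger_gap": finger opening in m.
Only numpy, scipy, OpenCV 4.12 (cv2) and the standard library are available. Lean on these libraries where they do the work, as an engineer would, in place of code of your own. Each camera call takes 0.05 s, during which the arm holds its last target.

### The job

Make up one bag's weight on the tipper: lay the wrapped biscuit packs one at a time flat on its leaned-back tray, lengthwise along it, centred and back by the fence, stacked on one another, letting go each time and watching until the tray is still. When there is weight enough, the tray tips by itself and slides the batch down into the catch chute: then add no more, and leave any pack that was not needed lying where it is. Set the packs down gently rather than dropping them, do not push the tray or put a pack into the chute by hand, and leave the other things on the table alone.

Things in the scene. Friction and masses are not known exactly. Their poses are not given: they have to be found in the camera images.
- tray (a joint): angle of the tray on its cross axle, rad. 0: at rest, leaning back 28 degrees with the open front end up, held by a brass counterweight. 0.98: tipped right over, front 28 degrees down. It swings back to 0 by itself when empty. At rest about 2 N pressed on its middle tips it. Under enough weight it starts at once and is over within 1.5 s; otherwise it stays at, or within 2 s comes back to, 0
- tray_mark (a point): point on the upper face of the tray's slippery steel floor where a pack's middle belongs: centre line, 50 mm before the back fence's foot. x: along the floor to the open front; y: across; z: square to the floor. Fence 43 mm high, flared back 14 degrees: set packs down 5 to 10 mm clear of it. Floor 112 mm long, 104 wide, but 50 wide from 25 mm behind to 31 mm before this point, for the fingers
- pan_mark (a point): point on the floor of the fixed steel catch chute, where the middle of a batch comes to rest, 51 mm uphill of the padded end wall. x: down the slope (28 degrees, the way the packs travel); y: across; z: square to the floor. Chute 215 mm long, 108 mm wide inside, side walls 38 mm and end wall 47 mm high; its upper end lies under the tray's front when that is down
- pack_a_center (a point): middle of a cello-wrapped brown biscuit slab, 100 mm (x) by 68 mm (y) by 11 mm (z), lying flat on the table at the start; grasp across the 68 mm. Hand-made: packs weigh 70 to 110 g, each another weight. One pack never tips the tray, two may or may not, three always do
- pack_b_center (a point): middle of the second such pack: 100 mm (x) by 68 mm (y) by 11 mm (z), its weight unknown
- pack_c_center (a point): middle of the third such pack: 100 mm (x) by 68 mm (y) by 11 mm (z), its weight unknown
- tag_stack: bystander: banded stack of cream card tags with a red band, 88 by 57 by 17 mm, on the table to the right of the packs; origin at the centre of its underside. Leave alone
- tape_measure: bystander: yellow tape measure, 32 by 69 by 58 mm; origin under its centre. Leave alone
- small_tin: bystander: red tin with gold lid, 66 mm across, 57 mm high, left of the tipper; origin under its centre. Leave alone
- tipper: the fixed tipper: blue frame with steel tray and chute, 385 mm long, 136 mm wide; origin on the table straight under the axle, which is 170 mm up, between blue cheek plates 130 mm apart. x: the way the packs travel; z: up. Axle: 56 mm behind and 6 mm above tray_mark along the tray's own axes. At rest the tray's front end stands 220 mm above the table
There are look-alikes about, which are no part of the job. What is shaped like the part that bears pack_b_center but yellow is not meant.

How it is judged:
On the way, in this order (a step that is already met when the one before it is completed fails the run):
1. a first pack lies flat on the tray, let go, and the tray stays leaned back (value of joint tray below 0.1 rad and (((x of pack_a_center in the frame of tray_mark between -0.02 and 0.03 m and y of pack_a_center in the frame of tray_mark between -0.025 and 0.025 m and z of pack_a_center in the frame of tray_mark between 0 and 0.05 m) and contact force between the fingers and pack_a below 0.05 N and linear speed of pack_a below 0.03 m/s and angle between the z axis of pack_a_center and the z axis of tray_mark, either way round below 0.12 rad) or ((x of pack_b_center in the frame of tray_mark between -0.02 and 0.03 m and y of pack_b_center in the frame of tray_mark between -0.025 and 0.025 m and z of pack_b_center in the frame of tray_mark between 0 and 0.05 m) and contact force between the fingers and pack_b below 0.05 N and linear speed of pack_b below 0.03 m/s and angle between the z axis of pack_b_center and the z axis of tray_mark, either way round below 0.12 rad) or ((x of pack_c_center in the frame of tray_mark between -0.02 and 0.03 m and y of pack_c_center in the frame of tray_mark between -0.025 and 0.025 m and z of pack_c_center in the frame of tray_mark between 0 and 0.05 m) and contact force between the fingers and pack_c below 0.05 N and linear speed of pack_c below 0.03 m/s and angle between the z axis of pack_c_center and the z axis of tray_mark, either way round below 0.12 rad))), for 0.2 s.
2. with two or three packs on it and no hand on it or them, the tray tips right over (value of joint tray above 0.85 rad and contact force between the fingers and tipper below 0.1 N and contact force between the fingers and pack_a below 0.1 N and contact force between the fingers and pack_b below 0.1 N and contact force between the fingers and pack_c below 0.1 N and (((x of pack_a_center in the frame of pan_mark between -0.28 and 0.03 m and y of pack_a_center in the frame of pan_mark between -0.045 and 0.045 m and z of pack_a_center in the frame of pan_mark between -0.01 and 0.08 m) and (x of pack_b_center in the frame of pan_mark between -0.28 and 0.03 m and y of pack_b_center in the frame of pan_mark between -0.045 and 0.045 m and z of pack_b_center in the frame of pan_mark between -0.01 and 0.08 m)) or ((x of pack_a_center in the frame of pan_mark between -0.28 and 0.03 m and y of pack_a_center in the frame of pan_mark between -0.045 and 0.045 m and z of pack_a_center in the frame of pan_mark between -0.01 and 0.08 m) and (x of pack_c_center in the frame of pan_mark between -0.28 and 0.03 m and y of pack_c_center in the frame of pan_mark between -0.045 and 0.045 m and z of pack_c_center in the frame of pan_mark between -0.01 and 0.08 m)) or ((x of pack_b_center in the frame of pan_mark between -0.28 and 0.03 m and y of pack_b_center in the frame of pan_mark between -0.045 and 0.045 m and z of pack_b_center in the frame of pan_mark between -0.01 and 0.08 m) and (x of pack_c_center in the frame of pan_mark between -0.28 and 0.03 m and y of pack_c_center in the frame of pan_mark between -0.045 and 0.045 m and z of pack_c_center in the frame of pan_mark between -0.01 and 0.08 m)))), for 0.04 s.
At the end, for the whole second after the job is handed in: The two or three packs that tipped the tray lie at rest in the catch chute (middles from 80 mm uphill to 30 mm downhill of pan_mark, within 35 mm of its centre line), any pack not needed lies within 15 mm of its start, and the tray is back at rest (under 0.08 rad) (value of joint tray below 0.08 rad and (((x of pack_a_center in the frame of pan_mark between -0.08 and 0.03 m and y of pack_a_center in the frame of pan_mark between -0.035 and 0.035 m and z of pack_a_center in the frame of pan_mark between 0 and 0.05 m) and (x of pack_b_center in the frame of pan_mark between -0.08 and 0.03 m and y of pack_b_center in the frame of pan_mark between -0.035 and 0.035 m and z of pack_b_center in the frame of pan_mark between 0 and 0.05 m)) or ((x of pack_a_center in the frame of pan_mark between -0.08 and 0.03 m and y of pack_a_center in the frame of pan_mark between -0.035 and 0.035 m and z of pack_a_center in the frame of pan_mark between 0 and 0.05 m) and (x of pack_c_center in the frame of pan_mark between -0.08 and 0.03 m and y of pack_c_center in the frame of pan_mark between -0.035 and 0.035 m and z of pack_c_center in the frame of pan_mark between 0 and 0.05 m)) or ((x of pack_b_center in the frame of pan_mark between -0.08 and 0.03 m and y of pack_b_center in the frame of pan_mark between -0.035 and 0.035 m and z of pack_b_center in the frame of pan_mark between 0 and 0.05 m) and (x of pack_c_center in the frame of pan_mark between -0.08 and 0.03 m and y of pack_c_center in the frame of pan_mark between -0.035 and 0.035 m and z of pack_c_center in the frame of pan_mark between 0 and 0.05 m))) and (((x of pack_a_center in the frame of pan_mark between -0.08 and 0.03 m and y of pack_a_center in the frame of pan_mark between -0.035 and 0.035 m and z of pack_a_center in the frame of pan_mark between 0 and 0.05 m) and linear speed of pack_a below 0.02 m/s) or distance of pack_a_center from where it was at the start of the episode below 0.015 m) and (((x of pack_b_center in the frame of pan_mark between -0.08 and 0.03 m and y of pack_b_center in the frame of pan_mark between -0.035 and 0.035 m and z of pack_b_center in the frame of pan_mark between 0 and 0.05 m) and linear speed of pack_b below 0.02 m/s) or distance of pack_b_center from where it was at the start of the episode below 0.015 m) and (((x of pack_c_center in the frame of pan_mark between -0.08 and 0.03 m and y of pack_c_center in the frame of pan_mark between -0.035 and 0.035 m and z of pack_c_center in the frame of pan_mark between 0 and 0.05 m) and linear speed of pack_c below 0.02 m/s) or distance of pack_c_center from where it was at the start of the episode below 0.015 m)); the robot touches nothing.
It fails at once if the tray is tipped by hand (value of joint tray above 0.2 rad and contact force between the fingers and tipper above 1 N).
It fails at once if the tray is pressed over with a pack still in the grip (value of joint tray above 0.25 rad and (((x of pack_a_center in the frame of tray_mark between -0.02 and 0.03 m and y of pack_a_center in the frame of tray_mark between -0.025 and 0.025 m and z of pack_a_center in the frame of tray_mark between 0 and 0.05 m) and contact force between the fingers and pack_a above 3 N) or ((x of pack_b_center in the frame of tray_mark between -0.02 and 0.03 m and y of pack_b_center in the frame of tray_mark between -0.025 and 0.025 m and z of pack_b_center in the frame of tray_mark between 0 and 0.05 m) and contact force between the fingers and pack_b above 3 N) or ((x of pack_c_center in the frame of tray_mark between -0.02 and 0.03 m and y of pack_c_center in the frame of tray_mark between -0.025 and 0.025 m and z of pack_c_center in the frame of tray_mark between 0 and 0.05 m) and contact force between the fingers and pack_c above 3 N))).
It fails at once if a pack is dropped or flopped onto the tray (more than about 15 mm) (value of joint tray below 0.06 rad and (((x of pack_a_center in the frame of tray_mark between -0.02 and 0.03 m and y of pack_a_center in the frame of tray_mark between -0.025 and 0.025 m and z of pack_a_center in the frame of tray_mark between 0 and 0.05 m) and contact force between the fingers and pack_a below 0.05 N and (angular speed of pack_a above 7 rad/s or linear speed of pack_a above 0.6 m/s)) or ((x of pack_b_center in the frame of tray_mark between -0.02 and 0.03 m and y of pack_b_center in the frame of tray_mark between -0.025 and 0.025 m and z of pack_b_center in the frame of tray_mark between 0 and 0.05 m) and contact force between the fingers and pack_b below 0.05 N and (angular speed of pack_b above 7 rad/s or linear speed of pack_b above 0.6 m/s)) or ((x of pack_c_center in the frame of tray_mark between -0.02 and 0.03 m and y of pack_c_center in the frame of tray_mark between -0.025 and 0.025 m and z of pack_c_center in the frame of tray_mark between 0 and 0.05 m) and contact force between the fingers and pack_c below 0.05 N and (angular speed of pack_c above 7 rad/s or linear speed of pack_c above 0.6 m/s)))).
It fails at once if a pack is put into the chute by hand (((x of pack_a_center in the frame of pan_mark between -0.08 and 0.03 m and y of pack_a_center in the frame of pan_mark between -0.035 and 0.035 m and z of pack_a_center in the frame of pan_mark between 0 and 0.05 m) and contact force between the fingers and pack_a above 0.3 N) or ((x of pack_b_center in the frame of pan_mark between -0.08 and 0.03 m and y of pack_b_center in the frame of pan_mark between -0.035 and 0.035 m and z of pack_b_center in the frame of pan_mark between 0 and 0.05 m) and contact force between the fingers and pack_b above 0.3 N) or ((x of pack_c_center in the frame of pan_mark between -0.08 and 0.03 m and y of pack_c_center in the frame of pan_mark between -0.035 and 0.035 m and z of pack_c_center in the frame of pan_mark between 0 and 0.05 m) and contact force between the fingers and pack_c above 0.3 N)).
It fails at once if a bystander is pushed about (more than 20 mm) (distance of any of tag_stack, tape_measure, small_tin from where it was at the start of the episode above 0.02 m).
It also fails if it takes over 72 s, if anything falls off the work surface, if the arm or the gripper's body presses on something with over 40 N, if the wrist force passes 120 N, or if a joint passes its speed limit or range.

## Working session

There is one attempt and no reset: what is moved stays moved. The work goes in short steps, Python scripts to look and compute and a tool call to move; the robot and the scene stay as the last step left them, time stands still between calls to the robot, and variables do not carry over. Pictures are saved under pics/ and viewed, and the job is handed in when it is done.

Besides the shell and the picture viewer there is one more tool, called after "Emit:" in YAML: its name, and indented under it one key for each argument. servo_tool: Moves the arm, as the interface text tells. Its arguments: {"type":"object","properties":{"deltas":{"type":"array"},"claw":{"type":"number"}},"required":["deltas"]}

```bash
ls; mkdir -p pics
python3 - <<'E'
from station import status, optics
import cv2
print(status.sense())
for n in ["scene","side","wrist"]:
    d=optics.capture(n)
    cv2.imwrite(f"pics/{n}0.png",d["color"][:,:,::-1])
    print(n,d["intrinsics"],d["xyz"],d["rotation"])
E
```

```text
pics
{'time': 0.0, 'joint_pos': array([-1.41730447e+00,  2.91271490e-01, -1.54084232e-01,  1.12670371e+00,
       -2.53170844e-05,  1.43147933e+00]), 'joint_velocities': array([-0.0010222 ,  0.00057015,  0.00099674,  0.00096675, -0.00076668,
        0.00079073]), 'joint_torque': array([ 3.17892600e-04, -5.37139499e+01,  3.31374371e+01,  1.58061233e-02,
       -8.79042886e-05, -1.77998663e-05]), 'ee_pos': array([ 0.15146419, -0.50226467,  0.24975256]), 'eef_rot': array([-4.34383348e-04,  8.02696133e-01, -5.96387893e-01, -4.58614847e-04]), 'wrist_force': array([ 0.24600248, -0.4696823 , -1.02395326]), 'wrist_torque': array([-0.00245748, -0.01583464, -0.03212616]), 'finger_gap': 0.08497917031136813}
scene [[455.91109814   0.         320.14748215]
 [  0.         455.91109814 196.97136516]
 [  0.           0.           1.        ]] [0.06873761 0.9962097  1.15258358] [ 0.09238635 -0.23496038  0.88896378 -0.38210179]
side [[427.17121622   0.         312.56092386]
 [  0.         427.17121622 197.64516659]
 [  0.           0.           1.        ]] [0.58601391 1.27147828 0.80895925] [ 0.00173324  0.02153243  0.86466083 -0.50189143]
wrist [[309.70691629   0.         317.67451807]
 [  0.         309.70691629 201.04830893]
 [  0.           0.           1.        ]] [ 0.2162224  -0.48282398  0.37354266] [ 0.11068264  0.79482204 -0.59098773 -0.08210228]
```

View pics/scene0.png

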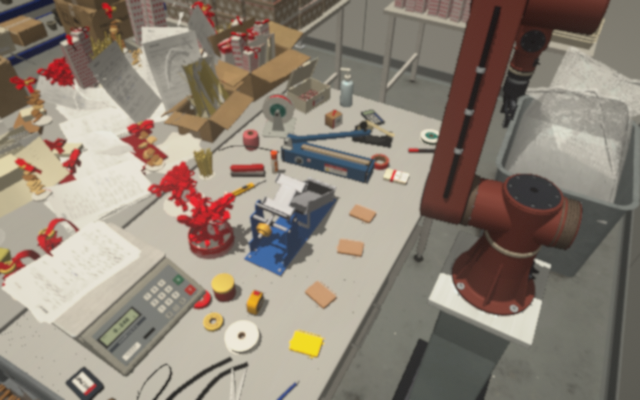

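View pics/side0.png

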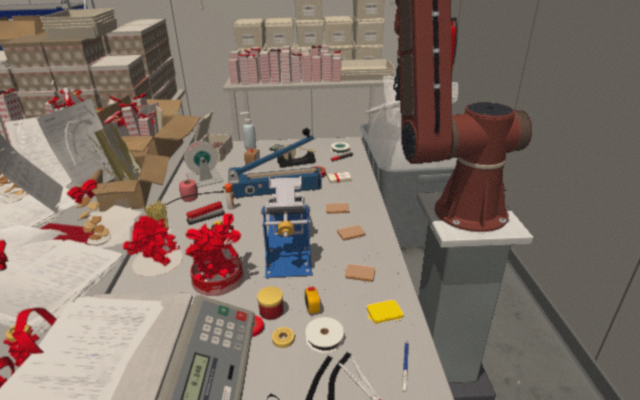

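View pics/wrist0.png

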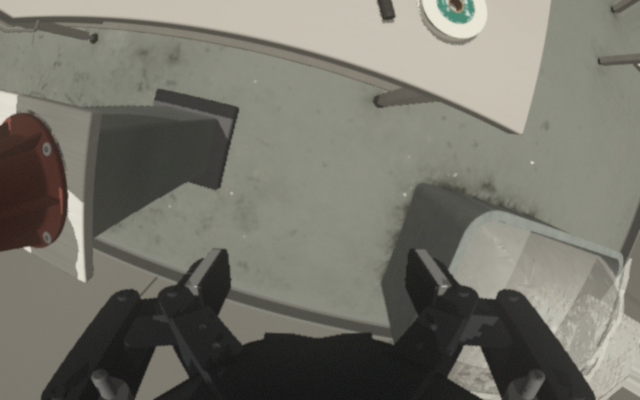

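```bash
cat > h.py <<'E'
import numpy as np, cv2
from scipy.spatial.transform import Rotation as R
from station import status, optics
def q2R(q): return R.from_quat([q[1],q[2],q[3],q[0]]).as_matrix()
def cap(n,save=None):
    d=optics.capture(n); d["n"]=n; d["R"]=q2R(d["rotation"]); d["xyz"]=np.array(d["xyz"])
    if save: cv2.imwrite(f"pics/{save}.png",d["color"][:,:,::-1])
    return d
def ray(d,u,v):
    K=d["intrinsics"]; x=(u-K[0,2])/K[0,0]; y=(v-K[1,2])/K[1,1]
    if d["n"]=="wrist":
        r=np.hypot(x,y); s=np.sin(r)/r if r>1e-9 else 1
        c=np.array([x*s,y*s,np.cos(r)])
    else: c=np.array([x,y,1.]);c/=np.linalg.norm(c)
    return d["R"]@c
def onz(d,u,v,z):
    r=ray(d,u,v); return d["xyz"]+r*(z-d["xyz"][2])/r[2]
def proj(d,p):
    c=d["R"].T@(np.array(p)-d["xyz"]); K=d["intrinsics"]
    if d["n"]=="wrist":
        t=np.arctan2(np.hypot(c[0],c[1]),c[2]); k=t/max(np.hypot(c[0],c[1]),1e-9)
        return np.array([K[0,2]+K[0,0]*c[0]*k,K[1,2]+K[1,1]*c[1]*k])
    return np.array([K[0,2]+K[0,0]*c[0]/c[2],K[1,2]+K[1,1]*c[1]/c[2]])
def tri(obs):
    A=np.zeros((3,3));b=np.zeros(3);L=[]
    for d,u,v in obs:
        r=ray(d,u,v);P=np.eye(3)-np.outer(r,r);A+=P;b+=P@d["xyz"];L.append((d["xyz"],r))
    p=np.linalg.solve(A,b)
    e=[np.linalg.norm(np.cross(p-o,r)) for o,r in L]
    return p,max(e)
def crop(d,x0,y0,x1,y1,k,name):
    im=d["color"][y0:y1,x0:x1,::-1]
    cv2.imwrite(f"pics/{name}.png",cv2.resize(im,None,fx=k,fy=k,interpolation=cv2.INTER_CUBIC))
E
python3 - <<'E'
from h import *
d=cap("scene"); crop(d,220,150,370,320,3.5,"sc1")
s=cap("side"); crop(s,240,170,420,330,4,"si1")
for n,d,l in (("scene",d,[(321,294),(350,248),(362,213),(306,344),(270,255)]),("side",s,[(361,273),(351,232),(338,208),(385,311),(288,260)])):
    for u,v in l: print(n,onz(d,u,v,.011).round(3))
E
```

```text
scene [0.431 0.307 0.011]
scene [0.436 0.106 0.011]
scene [ 0.47  -0.057  0.011]
scene [0.388 0.468 0.011]
scene [0.644 0.26  0.011]
side [0.433 0.321 0.011]
side [0.438 0.113 0.011]
side [ 0.467 -0.042  0.011]
side [0.392 0.474 0.011]
side [0.643 0.247 0.011]
```

View pics/sc1.png

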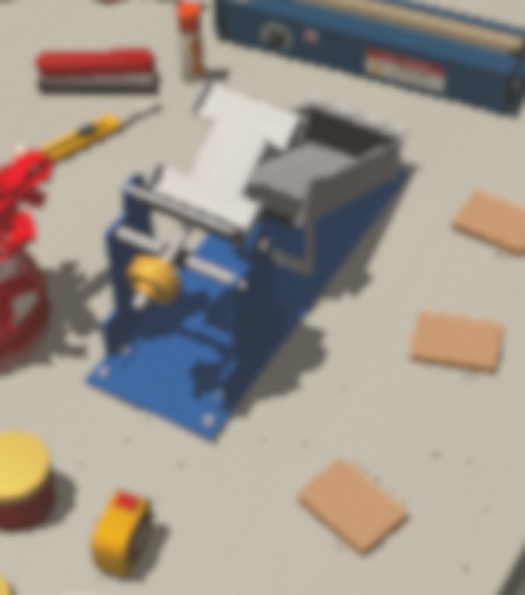

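View pics/si1.png

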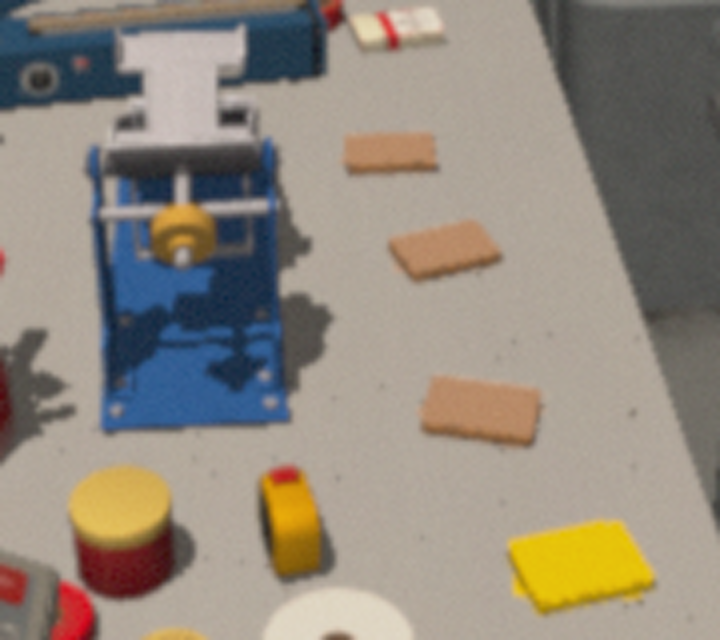

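```bash
cat >> h.py <<'E'
def brown(d):
    hsv=cv2.cvtColor(d["color"],cv2.COLOR_RGB2HSV)
    m=cv2.inRange(hsv,(6,60,90),(17,190,255)); return cv2.morphologyEx(m,cv2.MORPH_OPEN,np.ones((3,3),np.uint8))
def packs(d,z=.011,amin=150,amax=1e9,lim=None):
    out=[]
    cs,_=cv2.findContours(brown(d),cv2.RETR_EXTERNAL,cv2.CHAIN_APPROX_NONE)
    for c in cs:
        if not amin<cv2.contourArea(c)<amax: continue
        P=np.array([onz(d,u,v,z)[:2] for u,v in c[:,0,:]])
        if not(.3<P[:,0].mean()<.85 and abs(P[:,1].mean())<.6): continue
        (cx,cy),(w,h),a=cv2.minAreaRect((P*1000).astype(np.float32))
        if w<h: w,h,a=h,w,a+90
        out.append((round(cx),round(cy),round(w),round(h),round((a+90)%180-90,1),tuple(np.round(c[:,0,:].mean(0)))))
    return out
E
python3 - <<'E'
from h import *
for n in("scene","side"):
    for p in packs(cap(n)): print(n,p)
E
```

```text
scene (434, 308, 87, 63, -16.1, (np.float64(320.0), np.float64(294.0)))
scene (438, 102, 84, 65, 17.1, (np.float64(350.0), np.float64(247.0)))
scene (470, -57, 85, 66, -1.6, (np.float64(362.0), np.float64(213.0)))
side (436, 317, 85, 70, -17.3, (np.float64(360.0), np.float64(272.0)))
side (441, 114, 92, 69, 19.0, (np.float64(350.0), np.float64(232.0)))
side (471, -43, 80, 70, -4.3, (np.float64(337.0), np.float64(208.0)))
```

```bash
cat > plan.py <<'E'
from h import *
def pose_down(yaw):  # deg
    c,s=np.cos(np.radians(yaw)),np.sin(np.radians(yaw))
    return np.column_stack([[c,s,0],[s,-c,0],[0,0,-1]])
def plan(waypts,n=None,show=True,vmax=40,wmax=7.0):
    st=status.sense(); p=st["ee_pos"]*1000; Rm=q2R(st["eef_rot"]); rows=[]
    for tp,tR,k in waypts:
        tp=np.array(tp)*1000.
        rv=R.from_matrix(Rm.T@tR).as_rotvec(degrees=True); D=tp-p
        m=k or max(1,int(np.ceil(max(np.linalg.norm(D)/vmax,np.linalg.norm(rv)/wmax))))
        for i in range(m):
            Ri=Rm@R.from_rotvec(rv*i/m,degrees=True).as_matrix()
            rows.append((Ri.T@D/m,rv/m))
        p,Rm=tp,tR
    for i,(t,a) in enumerate(rows):
        print(i,'{"travel":[%g,%g,%g],"angular":[%g,%g,%g]},'%(*(t.round(1)+0.),*(a.round(1)+0.)))
def cur():
    st=status.sense(); Rm=q2R(st["eef_rot"])
    print("t",round(st["time"],2),"p",st["ee_pos"].round(4),"x",Rm[:,0].round(3),"z",Rm[:,2].round(3),"j",st["joint_pos"].round(2),"F",st["wrist_force"].round(1),"gap",round(st["finger_gap"],4))
E
python3 - <<'E'
from plan import *
plan([((.43,.06,.33),pose_down(108),None)])
E
```

```text
0 {"travel":[-17.6,-16.5,-3.1],"angular":[0,0,6.9]},
1 {"travel":[-19.5,-14.3,-3.1],"angular":[0,0,6.9]},
2 {"travel":[-21,-11.8,-3.1],"angular":[0,0,6.9]},
3 {"travel":[-22.3,-9.2,-3.1],"angular":[0,0,6.9]},
4 {"travel":[-23.3,-6.5,-3.1],"angular":[0,0,6.9]},
5 {"travel":[-23.9,-3.7,-3.1],"angular":[0,0,6.9]},
6 {"travel":[-24.1,-0.8,-3.1],"angular":[0,0,6.9]},
7 {"travel":[-24.1,2.1,-3.1],"angular":[0,0,6.9]},
8 {"travel":[-23.6,5,-3.1],"angular":[0,0,6.9]},
9 {"travel":[-22.9,7.8,-3.1],"angular":[0,0,6.9]},
10 {"travel":[-21.8,10.5,-3.1],"angular":[0,0,6.9]},
11 {"travel":[-20.4,13,-3.1],"angular":[0,0,6.9]},
12 {"travel":[-18.7,15.3,-3.1],"angular":[0,0,6.9]},
13 {"travel":[-16.7,17.4,-3.1],"angular":[0,0,6.9]},
14 {"travel":[-14.5,19.3,-3.1],"angular":[0,0,6.9]},
15 {"travel":[-12.1,20.9,-3.1],"angular":[0,0,6.9]},
16 {"travel":[-9.5,22.2,-3.1],"angular":[0,0,6.9]},
17 {"travel":[-6.7,23.2,-3.1],"angular":[0,0,6.9]},
18 {"travel":[-3.9,23.8,-3.1],"angular":[0,0,6.9]},
19 {"travel":[-1,24.1,-3.1],"angular":[0,0,6.9]},
20 {"travel":[1.9,24.1,-3.1],"angular":[0,0,6.9]},
21 {"travel":[4.7,23.7,-3.1],"angular":[0,0,6.9]},
22 {"travel":[7.5,22.9,-3.1],"angular":[0,0,6.9]},
23 {"travel":[10.2,21.9,-3.1],"angular":[0,0,6.9]},
24 {"travel":[12.8,20.5,-3.1],"angular":[0,0,6.9]},
25 {"travel":[15.1,18.8,-3.1],"angular":[0,0,6.9]},
```

Run:
```python
from plan import *
plan([((.33,-.2,.29),pose_down(12),12),((.43,.06,.33),pose_down(100),13)])
```

```text
0 {"travel":[-19.9,-21.5,-3.3],"angular":[0,0,-7.1]},
1 {"travel":[-17,-23.8,-3.3],"angular":[0,0,-7.1]},
2 {"travel":[-14,-25.7,-3.3],"angular":[0,0,-7.1]},
3 {"travel":[-10.7,-27.3,-3.3],"angular":[0,0,-7.1]},
4 {"travel":[-7.2,-28.4,-3.3],"angular":[0,0,-7.1]},
5 {"travel":[-3.7,-29,-3.3],"angular":[0,0,-7.1]},
6 {"travel":[0,-29.3,-3.3],"angular":[0,0,-7.1]},
7 {"travel":[3.6,-29.1,-3.3],"angular":[0,0,-7.1]},
8 {"travel":[7.1,-28.4,-3.3],"angular":[0,0,-7.1]},
9 {"travel":[10.6,-27.3,-3.3],"angular":[0,0,-7.1]},
10 {"travel":[13.9,-25.8,-3.3],"angular":[0,0,-7.1]},
11 {"travel":[17,-23.9,-3.3],"angular":[0,0,-7.1]},
12 {"travel":[11.7,-18,-3.1],"angular":[0,0,-6.8]},
13 {"travel":[13.7,-16.5,-3.1],"angular":[0,0,-6.8]},
14 {"travel":[15.6,-14.7,-3.1],"angular":[0,0,-6.8]},
15 {"travel":[17.2,-12.8,-3.1],"angular":[0,0,-6.8]},
16 {"travel":[18.6,-10.7,-3.1],"angular":[0,0,-6.8]},
17 {"travel":[19.7,-8.4,-3.1],"angular":[0,0,-6.8]},
18 {"travel":[20.6,-6,-3.1],"angular":[0,0,-6.8]},
19 {"travel":[21.1,-3.6,-3.1],"angular":[0,0,-6.8]},
20 {"travel":[21.4,-1,-3.1],"angular":[0,0,-6.8]},
21 {"travel":[21.4,1.5,-3.1],"angular":[0,0,-6.8]},
22 {"travel":[21.1,4,-3.1],"angular":[0,0,-6.8]},
23 {"travel":[20.4,6.4,-3.1],"angular":[0,0,-6.8]},
24 {"travel":[19.5,8.8,-3.1],"angular":[0,0,-6.8]},
```

Emit:
servo_tool:
  deltas:
    - {"travel":[-20,-21.5,-3.3],"angular":[0,0,-7]}
    - {"travel":[-17,-24,-3.3],"angular":[0,0,-7]}
    - {"travel":[-14,-26,-3.3],"angular":[0,0,-7]}
    - {"travel":[-11,-27,-3.3],"angular":[0,0,-7]}
    - {"travel":[-7,-28,-3.3],"angular":[0,0,-7]}
    - {"travel":[-4,-29,-3.3],"angular":[0,0,-7]}
    - {"travel":[0,-29,-3.3],"angular":[0,0,-7]}
    - {"travel":[4,-29,-3.3],"angular":[0,0,-7]}
    - {"travel":[7,-28,-3.3],"angular":[0,0,-7]}
    - {"travel":[11,-27,-3.3],"angular":[0,0,-7]}
  claw: -1

```text
time: 1.18
ee_pos: [0.3013, -0.2442, 0.2828]
eef_rot: [0.001, 1.0, -0.016, 0.0]
wrist_force: [0.6, -0.1, 0.4]
finger_gap: 0.0854
```

Run:
```python
from plan import *
plan([((.42,.06,.34),pose_down(98),None)])
```

```text
0 {"travel":[7.3,-20.5,-3.8],"angular":[0,0,-6.7]},
1 {"travel":[9.6,-19.5,-3.8],"angular":[0,0,-6.7]},
2 {"travel":[11.8,-18.3,-3.8],"angular":[0,0,-6.7]},
3 {"travel":[13.8,-16.8,-3.8],"angular":[0,0,-6.7]},
4 {"travel":[15.7,-15.1,-3.8],"angular":[0,0,-6.7]},
5 {"travel":[17.3,-13.2,-3.8],"angular":[0,0,-6.7]},
6 {"travel":[18.7,-11.1,-3.8],"angular":[0,0,-6.7]},
7 {"travel":[19.9,-8.8,-3.8],"angular":[0,0,-6.7]},
8 {"travel":[20.8,-6.5,-3.8],"angular":[0,0,-6.7]},
9 {"travel":[21.4,-4,-3.8],"angular":[0,0,-6.7]},
10 {"travel":[21.7,-1.5,-3.8],"angular":[0,0,-6.7]},
11 {"travel":[21.7,1,-3.8],"angular":[0,0,-6.7]},
12 {"travel":[21.5,3.5,-3.8],"angular":[0,0,-6.7]},
13 {"travel":[20.9,6,-3.8],"angular":[0,0,-6.7]},
14 {"travel":[20.1,8.4,-3.8],"angular":[0,0,-6.7]},
```

Emit:
servo_tool:
  deltas:
    - {"travel":[7,-20.5,-4],"angular":[0,0,-7]}
    - {"travel":[10,-19.5,-4],"angular":[0,0,-7]}
    - {"travel":[12,-18,-4],"angular":[0,0,-7]}
    - {"travel":[14,-17,-4],"angular":[0,0,-7]}
    - {"travel":[16,-15,-4],"angular":[0,0,-7]}
    - {"travel":[17.5,-13,-4],"angular":[0,0,-7]}
    - {"travel":[19,-11,-4],"angular":[0,0,-7]}
    - {"travel":[20,-9,-4],"angular":[0,0,-7]}
    - {"travel":[21,-6.5,-4],"angular":[0,0,-7]}
    - {"travel":[21.5,-4,-4],"angular":[0,0,-7]}

```text
time: 2.02
ee_pos: [0.3765, -0.0255, 0.3258]
eef_rot: [0.002, 0.82, 0.572, 0.001]
wrist_force: [1.1, 0.6, -0.1]
finger_gap: 0.0852
```

Emit:
servo_tool:
  deltas:
    - {"travel":[22,-1,-4],"angular":[0,0,-7]}
    - {"travel":[22,1,-4],"angular":[0,0,-7]}
    - {"travel":[21.5,4,-4],"angular":[0,0,-7]}
    - {"travel":[21,6,-4],"angular":[0,0,-7]}
    - {"travel":[20,8,-4],"angular":[0,0,-4]}
    - {"travel":[0,0,0],"angular":[0,0,0]}
    - {"travel":[0,0,0],"angular":[0,0,0]}
    - {"travel":[0,0,0],"angular":[0,0,0]}
    - {"travel":[0,0,0],"angular":[0,0,0]}
    - {"travel":[0,0,0],"angular":[0,0,0]}

```text
time: 2.85
ee_pos: [0.4067, 0.0882, 0.3475]
eef_rot: [0.003, 0.621, 0.784, 0.001]
wrist_force: [-0.3, 0.5, 0.1]
finger_gap: 0.0856
```

Run:
```python
from plan import *
cur(); d=cap("wrist","w1")
for p in packs(d): print(p)
cap("scene","s1"); cap("side","si2")
```

```text
t 2.85 p [0.4067 0.0882 0.3475] x [-0.228  0.974 -0.004] z [ 0.007 -0.002 -1.   ] j [ 0.04  0.04 -0.21  1.32 -0.   -0.19] F [-0.3  0.5  0.1] gap 0.0856
(432, 307, 84, 58, -16.1, (np.float64(444.0), np.float64(208.0)))
(434, 102, 85, 57, 17.6, (np.float64(324.0), np.float64(180.0)))
(466, -56, 85, 58, -2.5, (np.float64(222.0), np.float64(178.0)))
```

View pics/w1.png

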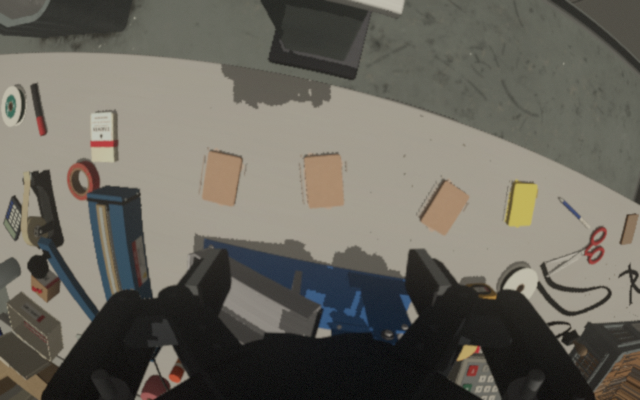

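Run:
```python
from plan import *
d={"color":cv2.imread("pics/w1.png")[:,:,::-1]}
crop(d,180,130,500,250,2.5,"w1c")
```

```text
(no output)
```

View pics/w1c.png

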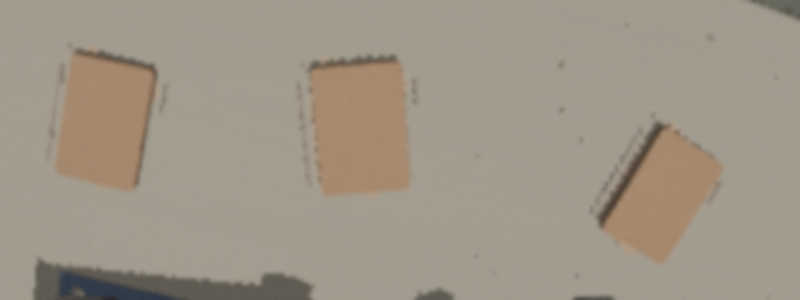

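Run:
```python
from plan import *
S=cap("scene");D=cap("side")
sc=lambda u,v:(S,220+(u+.5)/3.5-.5,150+(v+.5)/3.5-.5)
si=lambda u,v:(D,240+(u+.5)/4-.5,170+(v+.5)/4-.5)
for a in [(85,380),(215,440),(412,165)]: print("base sc",onz(*sc(*a),.003).round(3))
for a in [(103,430),(288,418)]: print("base si",onz(*si(*a),.003).round(3))
for n,a,b in [("frontL",(208,85),(118,30)),("frontR",(303,120),(245,28)),("waistFL",(225,118),(140,72)),("axleL",(112,232),(100,212)),("axleR",(243,285),(272,208)),("fence_topL?",(130,185),(105,165)),("fence_topR?",(242,238),(255,165)),("wtneck",(178,235),(182,178)),("brass",(152,280),(184,232)),("cheektopR",(262,240),(268,148)),("cheektopL",(135,182),(97,155))]:
    p,e=tri([sc(*a),si(*b)]); print(n,p.round(4),round(e,4))
W=cap("wrist")
for i,(u,v) in enumerate([(444,208),(324,180),(222,178)]):
    pass
for n,(w,s,d2) in {"A":((444,208),(320,294),(360,272)),"B":((324,180),(350,247),(350,232)),"C":((222,178),(362,213),(337,208))}.items():
    print(n,[ (x[0].round(4),round(x[1],4)) for x in (tri([(W,*w),(S,*s)]),tri([(W,*w),(D,*d2)]))])
```

```text
base sc [0.713 0.307 0.003]
base sc [0.574 0.304 0.003]
base sc [ 0.587 -0.094  0.003]
base si [0.708 0.312 0.003]
base si [0.574 0.307 0.003]
frontL [0.6905 0.1171 0.2261] 0.0001
frontR [0.5955 0.1119 0.2221] 0.001
waistFL [0.6774 0.1119 0.1875] 0.0008
axleL [0.7024 0.2557 0.1547] 0.0016
axleR [0.5802 0.2397 0.1408] 0.0003
fence_topL? [0.7021 0.2229 0.1777] 0.0063
fence_topR? [0.5933 0.2167 0.1664] 0.0036
wtneck [0.6433 0.2411 0.1701] 0.0005
brass [0.6425 0.2829 0.1527] 0.0012
cheektopR [0.5801 0.2091 0.171 ] 0.0016
cheektopL [0.7058 0.2128 0.1764] 0.0022
A [(array([0.4333, 0.3074, 0.0084]), np.float64(0.0014)), (array([0.4334, 0.3089, 0.0044]), np.float64(0.0007))]
B [(array([0.4352, 0.1027, 0.0114]), np.float64(0.0023)), (array([0.4373, 0.1023, 0.0029]), np.float64(0.0027))]
C [(array([ 0.4663, -0.0525,  0.0159]), np.float64(0.0022)), (array([ 0.4688, -0.0568,  0.0018]), np.float64(0.0009))]
```

Run:
```python
from plan import *
plan([((.63,.22,.38),pose_down(180),11)])
```

```text
0 {"travel":[7,22.5,-2.8],"angular":[0,0,-7]},
1 {"travel":[4.2,23.2,-2.8],"angular":[0,0,-7]},
2 {"travel":[1.3,23.5,-2.8],"angular":[0,0,-7]},
3 {"travel":[-1.5,23.5,-2.8],"angular":[0,0,-7]},
4 {"travel":[-4.4,23.1,-2.8],"angular":[0,0,-7]},
5 {"travel":[-7.1,22.4,-2.9],"angular":[0,0,-7]},
6 {"travel":[-9.8,21.4,-2.9],"angular":[0,0,-7]},
7 {"travel":[-12.3,20.1,-2.9],"angular":[0,0,-7]},
8 {"travel":[-14.7,18.4,-2.9],"angular":[0,0,-7]},
9 {"travel":[-16.8,16.5,-2.9],"angular":[0,0,-7]},
10 {"travel":[-18.7,14.3,-2.9],"angular":[0,0,-7]},
```

Emit:
servo_tool:
  deltas:
    - {"travel":[7,24,-3],"angular":[0,0,-7]}
    - {"travel":[4,25,-3],"angular":[0,0,-7]}
    - {"travel":[1,25,-3],"angular":[0,0,-7]}
    - {"travel":[-2,25,-3],"angular":[0,0,-7]}
    - {"travel":[-5,25,-3],"angular":[0,0,-7]}
    - {"travel":[-8,24,-3],"angular":[0,0,-7]}
    - {"travel":[-11,23,-3],"angular":[0,0,-7]}
    - {"travel":[-14,21,-3],"angular":[0,0,-7]}
    - {"travel":[-16,19,-3],"angular":[0,0,-7]}
    - {"travel":[-17,15,-3],"angular":[0,0,-6]}

```text
time: 3.98
ee_pos: [0.6284, 0.2159, 0.3796]
eef_rot: [0.003, 0.053, 0.999, -0.001]
wrist_force: [0.6, -0.1, -0.0]
finger_gap: 0.0854
```

Run:
```python
from plan import *
d=cap("wrist","w2"); cur(); print(repr(d["xyz"]),repr(d["rotation"]),d["R"][:,2])
```

```text
t 4.03 p [0.6312 0.2173 0.378 ] x [-0.995  0.098 -0.007] z [ 0.006 -0.003 -1.   ] j [ 0.22  0.58  0.63  1.61 -0.   -1.25] F [-4.6 -0.7 -2.3] gap 0.085
array([0.61880285, 0.14719981, 0.50346931]) array([0.01071082, 0.05240178, 0.98934801, 0.13538779]) [ 0.03538258  0.26676874 -0.96311085]
```

View pics/w2.png

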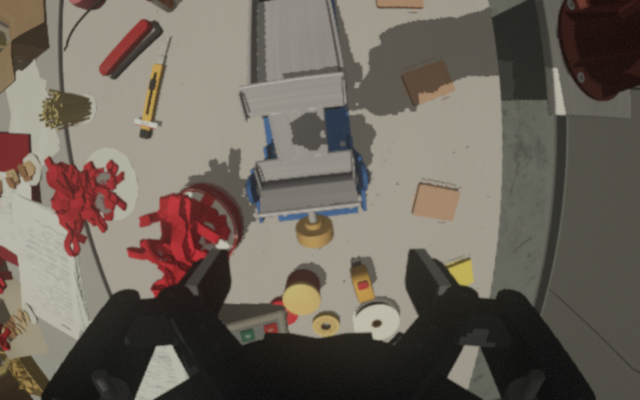

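Run:
```python
from plan import *
d=cap("wrist","w3"); cur(); print(repr(d["xyz"]),repr(d["rotation"]))
crop(d,230,70,390,240,3.5,"w3c")
import pickle; pickle.dump(d,open("w3.pkl","wb"))
```

```text
t 4.08 p [0.6297 0.2164 0.3777] x [-0.994  0.108 -0.006] z [ 0.005 -0.003 -1.   ] j [ 0.22  0.58  0.62  1.61 -0.   -1.24] F [-0.6  0.1 -0.9] gap 0.0854
array([0.62212879, 0.14851456, 0.50186921]) array([0.01009079, 0.04858171, 0.98951246, 0.13565795])
```

View pics/w3c.png

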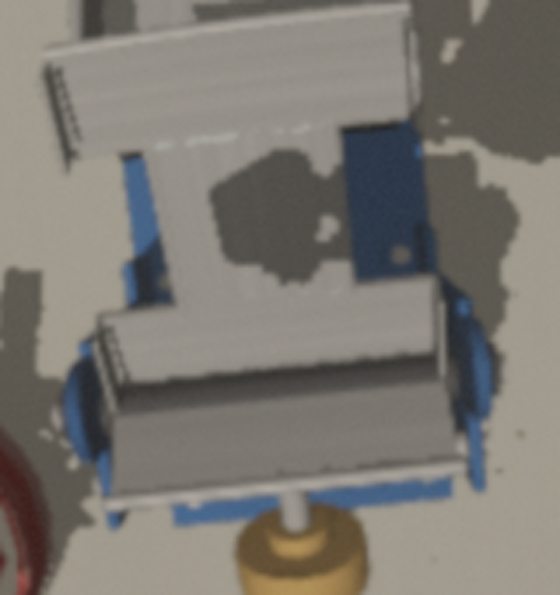

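```bash
cat > tray.py <<'E'
from plan import *
import pickle
c28,s28=np.cos(np.radians(28)),np.sin(np.radians(28))
def onplane(d,u,v,p0,n):
    r=ray(d,u,v); return d["xyz"]+r*np.dot(p0-d["xyz"],n)/np.dot(r,n)
def fit(d,px,p0,yaw=0):
    # px: dict name->(u,v) ; plane normal
    cy,sy=np.cos(yaw),np.sin(yaw); n=np.array([-sy*s28,cy*s28,c28])
    return {k:onplane(d,*v,p0,n) for k,v in px.items()}
E
python3 - <<'E'
from tray import *
d=pickle.load(open("w3.pkl","rb"))
f=lambda u,v:(230+(u+.5)/3.5-.5,70+(v+.5)/3.5-.5)
px={k:f(*v) for k,v in dict(wfL=(143,150),wfR=(343,125),wrL=(172,303),wrR=(355,280),ffL=(116,383),ffR=(438,357),frL=(50,52),frR=(408,7)).items()}
q=fit(d,px,np.array([.643,.169,.191]))
for k,v in q.items(): print(k,v.round(4))
g=lambda a,b:round(1000*np.linalg.norm(q[a]-q[b]),1)
print("widths",g("wfL","wfR"),g("wrL","wrR"),g("ffL","ffR"),g("frL","frR"),"lens",g("wfL","wrL"),g("wfR","wrR"),g("ffL","frL"),g("ffR","frR"))
S=cap("scene");D=cap("side");
sc=lambda u,v:(S,220+(u+.5)/3.5-.5,150+(v+.5)/3.5-.5)
si=lambda u,v:(D,240+(u+.5)/4-.5,170+(v+.5)/4-.5)
for n,a,b in [("frL",(208,85),(118,30)),("frR",(303,120),(245,28))]:
    p,e=tri([(d,*px[n]),sc(*a),si(*b)]);print(n,p.round(4),round(e,4))
E
```

```text
wfL [0.6682 0.1394 0.2067]
wfR [0.6138 0.1386 0.2072]
wrL [0.6687 0.185  0.1825]
wrR [0.6139 0.1836 0.1832]
ffL [0.6916 0.2098 0.1693]
ffR [0.5898 0.2118 0.1682]
frL [0.6874 0.1108 0.222 ]
frR [0.5947 0.1099 0.2224]
widths 54.4 54.8 101.9 92.6 lens 51.7 51.0 112.3 115.5
frL [0.6903 0.1123 0.223 ] 0.0034
frR [0.5954 0.1104 0.2212] 0.0014
```

Run:
```python
from tray import *
plan([((.435,.1025,.09),pose_down(107.6),12)])
```

```text
0 {"travel":[15,-11.1,24],"angular":[0,0,5.5]},
1 {"travel":[13.9,-12.5,24],"angular":[0,0,5.5]},
2 {"travel":[12.6,-13.7,24],"angular":[0,0,5.5]},
3 {"travel":[11.2,-14.9,24],"angular":[0,0,5.5]},
4 {"travel":[9.7,-15.9,24],"angular":[0,0,5.5]},
5 {"travel":[8.1,-16.7,24],"angular":[0,0,5.5]},
6 {"travel":[6.5,-17.4,24.1],"angular":[0,0,5.5]},
7 {"travel":[4.8,-18,24.1],"angular":[0,0,5.5]},
8 {"travel":[3,-18.3,24.1],"angular":[0,0,5.5]},
9 {"travel":[1.2,-18.6,24.1],"angular":[0,0,5.5]},
10 {"travel":[-0.5,-18.6,24.1],"angular":[0,0,5.5]},
11 {"travel":[-2.3,-18.4,24.1],"angular":[0,0,5.5]},
```

Emit:
servo_tool:
  deltas:
    - {"travel":[18,-13,27],"angular":[0,0,6.5]}
    - {"travel":[16,-15,29],"angular":[0,0,6.5]}
    - {"travel":[15,-17,29],"angular":[0,0,6.5]}
    - {"travel":[13,-18,29],"angular":[0,0,6.5]}
    - {"travel":[10,-19,29],"angular":[0,0,6.5]}
    - {"travel":[8,-20,29],"angular":[0,0,6.5]}
    - {"travel":[5,-21,29],"angular":[0,0,6.5]}
    - {"travel":[3,-22,29],"angular":[0,0,6.5]}
    - {"travel":[0,-22,29],"angular":[0,0,6.5]}
    - {"travel":[-2,-22,25],"angular":[0,0,6.5]}

```text
time: 5.02
ee_pos: [0.4301, 0.1038, 0.0931]
eef_rot: [0.012, 0.609, 0.793, 0.01]
wrist_force: [-0.0, 0.6, -0.9]
finger_gap: 0.0853
```

Run:
```python
from tray import *
cap("side");d=cap("wrist","w4"); cur()
for p in packs(d): print(p)
plan([((.435,.1025,.05),pose_down(107.6),3)])
```

```text
t 5.12 p [0.4238 0.103  0.0903] x [-0.259  0.966 -0.006] z [ 0.02  -0.001 -1.   ] j [ 0.07  0.28 -0.64  0.62 -0.   -0.19] F [-0.3  0.3 -0.8] gap 0.0854
(421, 310, 63, 60, -16.0, (np.float64(538.0), np.float64(268.0)))
(436, 103, 79, 57, 17.5, (np.float64(315.0), np.float64(235.0)))
(467, -57, 81, 59, -0.7, (np.float64(118.0), np.float64(218.0)))
0 {"travel":[-1,3.3,13.5],"angular":[0.4,0.1,-0.9]},
1 {"travel":[-1.1,3.4,13.5],"angular":[0.4,0.1,-0.9]},
2 {"travel":[-1.2,3.5,13.5],"angular":[0.4,0.1,-0.9]},
```

View pics/w4.png

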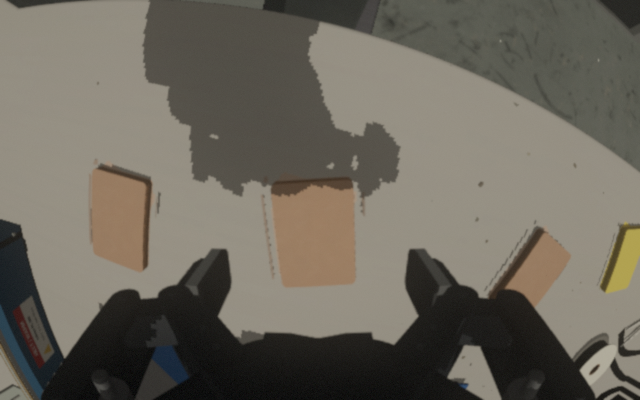

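Run:
```python
from tray import *
plan([((.435,.1025,.026),pose_down(107.6),6)])
```

```text
0 {"travel":[-0.5,1.6,10.8],"angular":[0.2,0.1,-0.4]},
1 {"travel":[-0.5,1.6,10.8],"angular":[0.2,0.1,-0.4]},
2 {"travel":[-0.5,1.6,10.7],"angular":[0.2,0.1,-0.4]},
3 {"travel":[-0.6,1.7,10.7],"angular":[0.2,0.1,-0.4]},
4 {"travel":[-0.6,1.7,10.7],"angular":[0.2,0.1,-0.4]},
5 {"travel":[-0.6,1.7,10.7],"angular":[0.2,0.1,-0.4]},
```

Emit:
servo_tool:
  deltas:
    - {"travel":[-1,3,12],"angular":[0.4,0,-1]}
    - {"travel":[-1,3,12],"angular":[0.4,0,-1]}
    - {"travel":[-1,2,12],"angular":[0.4,0,-0.5]}
    - {"travel":[-0.5,2,11],"angular":[0,0,0]}
    - {"travel":[0,0,11],"angular":[0,0,0]}
    - {"travel":[0,0,9],"angular":[0,0,0]}
    - {"travel":[0,0,0],"angular":[0,0,0]}
    - {"travel":[0,0,0],"angular":[0,0,0]}
    - {"travel":[0,0,0],"angular":[0,0,0]}
    - {"travel":[0,0,0],"angular":[0,0,0]}

```text
time: 5.95
ee_pos: [0.4365, 0.1008, 0.0258]
eef_rot: [0.006, 0.591, 0.806, 0.0]
wrist_force: [-0.1, -0.8, -0.1]
finger_gap: 0.0854
```

Run:
```python
from tray import *
cur();d=cap("wrist","w5"); crop(d,180,180,480,330,2.5,"w5c")
for p in packs(d): print(p)
S=cap("side"); crop(S,310,190,400,270,6,"si5")
```

```text
t 5.95 p [0.4365 0.1008 0.0258] x [-0.3    0.954 -0.009] z [ 0.01  -0.006 -1.   ] j [ 0.07  0.42 -0.67  0.47 -0.01 -0.24] F [-0.1 -0.8 -0.1] gap 0.0854
(426, 309, 69, 57, -15.4, (np.float64(583.0), np.float64(304.0)))
(435, 103, 80, 57, 18.3, (np.float64(322.0), np.float64(247.0)))
(397, 76, 15, 5, -72.8, (np.float64(293.0), np.float64(174.0)))
(467, -55, 81, 59, -0.7, (np.float64(71.0), np.float64(217.0)))
```

View pics/w5c.png

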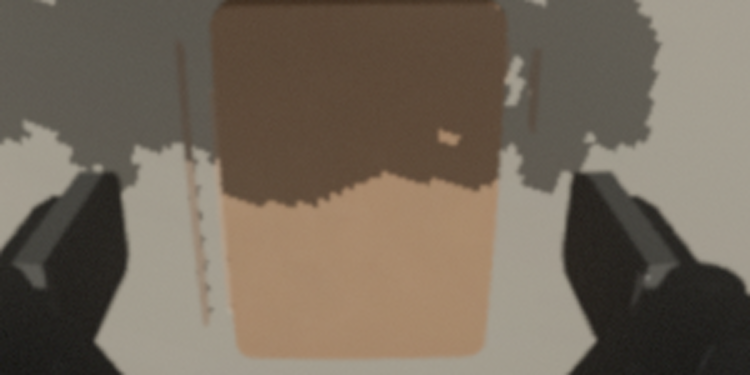

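View pics/si5.png

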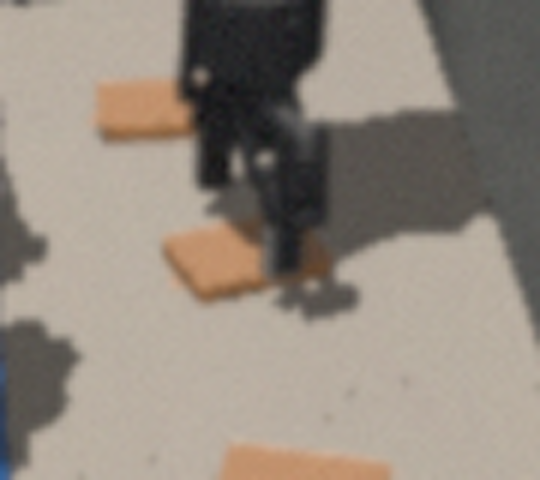

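Run:
```python
from tray import *
S=cap("side");W=cap("wrist")
for y in (.142,.155):
  for z in (0,.007,.013,.02):
    p=proj(S,(.4365-.3*(y-.1008)/.954,y,z)); print(y,z,((p-[310,190])*6).round(), )
for s in(-1,1):
  for z in (.007,.013,.02): print(s,z,((proj(W,np.array([.4365,.1008,z])+s*.0427*np.array([-.3,.954,0]))-[180,180])*2.5).round())
```

```text
0.142 0 [278. 298.]
0.142 0.007 [279. 288.]
0.142 0.013 [279. 278.]
0.142 0.02 [279. 268.]
0.155 0 [289. 312.]
0.155 0.007 [289. 301.]
0.155 0.013 [290. 292.]
0.155 0.02 [290. 281.]
-1 0.007 [142. 191.]
-1 0.013 [135. 204.]
-1 0.02 [126. 220.]
1 0.007 [551. 193.]
1 0.013 [557. 206.]
1 0.02 [566. 222.]
```

Emit:
servo_tool:
  deltas:
    - {"travel":[0,0,6],"angular":[0,0,0]}
    - {"travel":[0,0,4],"angular":[0,0,0]}
    - {"travel":[0,0,1],"angular":[0,0,0]}
    - {"travel":[0,0,0],"angular":[0,0,0]}
    - {"travel":[0,0,0],"angular":[0,0,0]}
    - {"travel":[0,0,0],"angular":[0,0,0]}
    - {"travel":[0,0,0],"angular":[0,0,0]}
    - {"travel":[0,0,0],"angular":[0,0,0]}
    - {"travel":[0,0,0],"angular":[0,0,0]}
    - {"travel":[0,0,0],"angular":[0,0,0]}
  claw: 0.5

```text
time: 6.98
ee_pos: [0.4376, 0.1009, 0.0165]
eef_rot: [0.008, 0.591, 0.806, 0.001]
wrist_force: [-2.1, -0.0, 9.1]
finger_gap: 0.066
```

Run:
```python
from tray import *
cur();d=cap("wrist","w6"); crop(d,180,180,480,330,2.5,"w6c")
S=cap("side"); crop(S,310,190,400,270,6,"si6")
```

```text
t 6.98 p [0.4376 0.1009 0.0165] x [-0.301  0.954 -0.011] z [ 0.014 -0.007 -1.   ] j [ 0.07  0.43 -0.68  0.44 -0.01 -0.24] F [-2.1 -0.   9.1] gap 0.066
```

View pics/w6c.png

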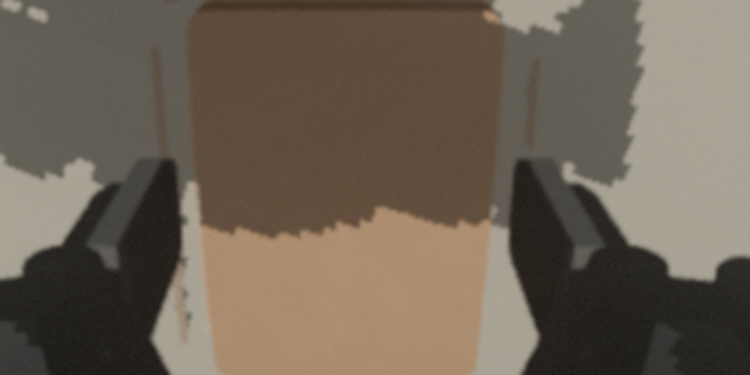

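View pics/si6.png

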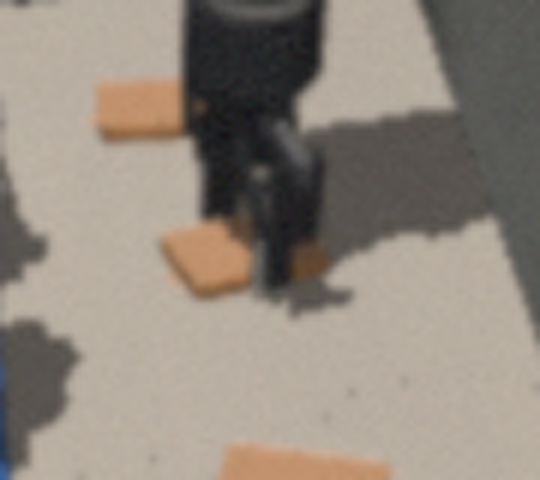

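Run:
```python
from tray import *
Rt=np.column_stack([[-1,0,0],[0,c28,-s28],[0,-s28,-c28]])
plan([((.4376,.1009,.11),pose_down(107.4),4),((.60,.20,.36),pose_down(180),11),((.642,.19,.30),Rt,5)])
```

```text
0 {"travel":[-0.3,0.3,-23.4],"angular":[0.2,0.2,0]},
1 {"travel":[-0.2,0.2,-23.4],"angular":[0.2,0.2,0]},
2 {"travel":[-0.1,0.1,-23.4],"angular":[0.2,0.2,0]},
3 {"travel":[-0.1,0,-23.4],"angular":[0.2,0.2,0]},
4 {"travel":[4.2,16.8,-22.7],"angular":[0,0,-6.6]},
5 {"travel":[2.2,17.2,-22.7],"angular":[0,0,-6.6]},
6 {"travel":[0.2,17.3,-22.7],"angular":[0,0,-6.6]},
7 {"travel":[-1.8,17.2,-22.7],"angular":[0,0,-6.6]},
8 {"travel":[-3.7,16.9,-22.7],"angular":[0,0,-6.6]},
9 {"travel":[-5.6,16.4,-22.7],"angular":[0,0,-6.6]},
10 {"travel":[-7.5,15.6,-22.7],"angular":[0,0,-6.6]},
11 {"travel":[-9.2,14.6,-22.7],"angular":[0,0,-6.6]},
12 {"travel":[-10.8,13.5,-22.7],"angular":[0,0,-6.6]},
13 {"travel":[-12.3,12.1,-22.7],"angular":[0,0,-6.6]},
14 {"travel":[-13.6,10.6,-22.7],"angular":[0,0,-6.6]},
15 {"travel":[-8.4,-2,12],"angular":[5.6,0,0]},
16 {"travel":[-8.4,-0.8,12.1],"angular":[5.6,0,0]},
17 {"travel":[-8.4,0.4,12.2],"angular":[5.6,0,0]},
18 {"travel":[-8.4,1.6,12.1],"angular":[5.6,0,0]},
19 {"travel":[-8.4,2.7,11.9],"angular":[5.6,0,0]},
```

Emit:
servo_tool:
  deltas:
    - {"travel":[0,0,-10],"angular":[0.2,0.2,0]}
    - {"travel":[0,0,-25],"angular":[0.2,0.2,0]}
    - {"travel":[0,0,-35],"angular":[0.2,0.2,0]}
    - {"travel":[0,0,-35],"angular":[0.2,0.2,0]}
    - {"travel":[4,14,-30],"angular":[0,0,-6]}
    - {"travel":[2,17,-28],"angular":[0,0,-7]}
    - {"travel":[0,18,-28],"angular":[0,0,-7]}
    - {"travel":[-2,18,-28],"angular":[0,0,-7]}
    - {"travel":[-4,18,-28],"angular":[0,0,-7]}
    - {"travel":[-6,18,-25],"angular":[0,0,-7]}

```text
time: 7.92
ee_pos: [0.5219, 0.1566, 0.2892]
eef_rot: [-0.012, 0.264, 0.964, -0.003]
wrist_force: [1.6, 0.5, -1.2]
finger_gap: 0.0659
```

Run:
```python
from tray import *
d=cap("wrist","w7");cur()
Rt=np.column_stack([[-1,0,0],[0,c28,-s28],[0,-s28,-c28]])
plan([((.60,.21,.34),pose_down(180),5),((.642,.19,.30),Rt,5)])
```

```text
t 7.97 p [0.5265 0.1584 0.2936] x [-0.865  0.501  0.016] z [-0.017  0.003 -1.   ] j [ 0.16  0.33  0.02  1.27  0.01 -0.89] F [0.9 0.9 2.5] gap 0.066
0 {"travel":[-7.4,16.2,-9.5],"angular":[0,-0.2,-6]},
1 {"travel":[-9.1,15.4,-9.5],"angular":[0,-0.2,-6]},
2 {"travel":[-10.7,14.3,-9.4],"angular":[0,-0.2,-6]},
3 {"travel":[-12.2,13.1,-9.4],"angular":[0,-0.2,-6]},
4 {"travel":[-13.5,11.8,-9.3],"angular":[0,-0.2,-6]},
5 {"travel":[-8.4,-4,8],"angular":[5.6,0,0]},
6 {"travel":[-8.4,-3.2,8.4],"angular":[5.6,0,0]},
7 {"travel":[-8.4,-2.4,8.6],"angular":[5.6,0,0]},
8 {"travel":[-8.4,-1.5,8.8],"angular":[5.6,0,0]},
9 {"travel":[-8.4,-0.6,8.9],"angular":[5.6,0,0]},
```

View pics/w7.png

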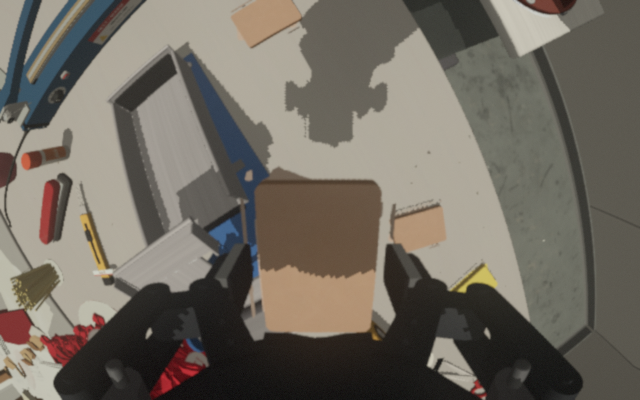

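Emit:
servo_tool:
  deltas:
    - {"travel":[-8,18,-10],"angular":[0,0,-7]}
    - {"travel":[-10,17,-10],"angular":[0,0,-7]}
    - {"travel":[-12,16,-10],"angular":[0,0,-7]}
    - {"travel":[-14,14,-10],"angular":[0,0,-7]}
    - {"travel":[-13,8,-8],"angular":[2,0,-3]}
    - {"travel":[-10,-3,6],"angular":[6,0,0]}
    - {"travel":[-10,-4,8],"angular":[6,0,0]}
    - {"travel":[-8,-3,8],"angular":[6,0,0]}
    - {"travel":[-8,-2,8],"angular":[6,0,0]}
    - {"travel":[-4,-1,6],"angular":[4,0,0]}

```text
time: 8.8
ee_pos: [0.6521, 0.1924, 0.3046]
eef_rot: [-0.005, -0.012, 0.964, -0.267]
wrist_force: [-0.8, 0.5, -1.9]
finger_gap: 0.066
```

```bash
cat >> tray.py <<'E'
Rt=np.column_stack([[-1,0,0],[0,c28,-s28],[0,-s28,-c28]])
M=np.array([.642,.166,.191]); nx=np.array([0,-c28,s28]); nz=np.array([0,s28,c28])
def tgt(ax,h,y=0): return M+ax*nx+(h+.0165)*nz+np.array([y,0,0])   # h = pack underside height over floor
def loc():
    st=status.sense(); v=st["ee_pos"]-M; print("loc x,y,under",np.round([1000*v@nx,1000*v[0],1000*(v@nz-.0165)],1),"ang",R.from_matrix(q2R(st["eef_rot"]).T@Rt).as_rotvec(degrees=True).round(1))
E
python3 - <<'E'
from tray import *
cap("wrist");d=cap("wrist","w8");cur();loc()
S=cap("side"); crop(S,250,150,340,250,6,"si8")
S=cap("scene"); crop(S,230,140,350,260,5,"sc8")
plan([(tgt(.007,.04),Rt,5)])
E
```

```text
t 8.9 p [0.6511 0.1934 0.3016] x [-1.    -0.021  0.021] z [-0.007 -0.512 -0.859] j [ 0.39  0.83  0.78  1.75 -0.49 -1.15] F [-0.4  0.  -1.6] gap 0.066
loc x,y,under [27.8  9.1 94. ] ang [-2.8 -0.4  1.6]
0 {"travel":[1.7,5.3,11.2],"angular":[-0.5,0,0.3]},
1 {"travel":[1.8,5.2,11.3],"angular":[-0.5,0,0.3]},
2 {"travel":[1.8,5.1,11.3],"angular":[-0.5,0,0.3]},
3 {"travel":[1.8,4.9,11.3],"angular":[-0.5,0,0.3]},
4 {"travel":[1.9,4.8,11.4],"angular":[-0.5,0,0.3]},
```

View pics/w8.png

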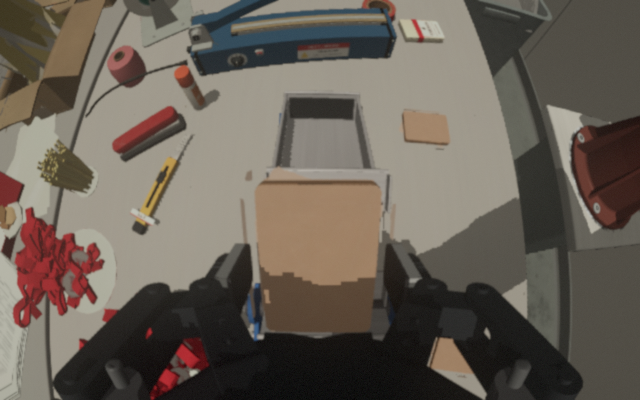

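View pics/sc8.png

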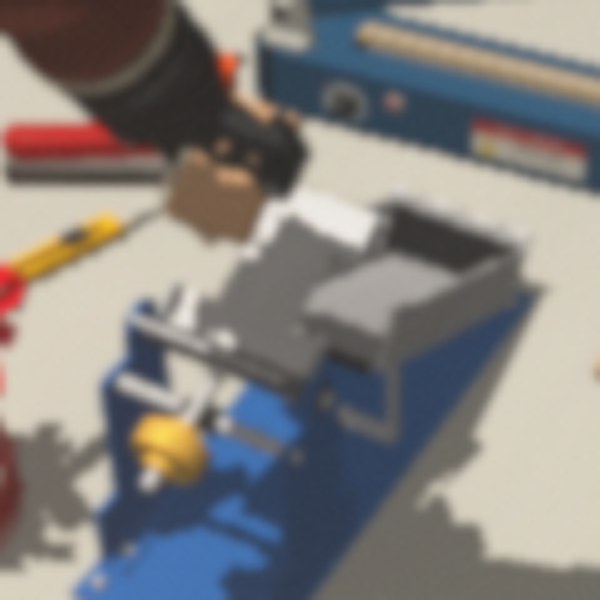

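Emit:
servo_tool:
  deltas:
    - {"travel":[2.5,6,13],"angular":[-0.7,0,0.4]}
    - {"travel":[2,6,13],"angular":[-0.7,0,0.4]}
    - {"travel":[2,5,13],"angular":[-0.7,0,0.4]}
    - {"travel":[2,5,13],"angular":[-0.5,0,0.4]}
    - {"travel":[1,3,8],"angular":[0,0,0]}
    - {"travel":[0,0,0],"angular":[0,0,0]}
    - {"travel":[0,0,0],"angular":[0,0,0]}
    - {"travel":[0,0,0],"angular":[0,0,0]}
    - {"travel":[0,0,0],"angular":[0,0,0]}
    - {"travel":[0,0,0],"angular":[0,0,0]}

```text
time: 9.83
ee_pos: [0.6435, 0.1801, 0.2546]
eef_rot: [0.008, 0.011, 0.974, -0.226]
wrist_force: [0.4, 0.4, -2.0]
finger_gap: 0.0657
```

Run:
```python
from tray import *
loc()
d=cap("wrist","w9")
S=cap("side"); crop(S,250,150,340,250,6,"si9")
D=cap("scene"); crop(D,230,140,350,260,5,"sc9")
plan([(tgt(.007,.012),Rt,5)])
```

```text
loc x,y,under [17.4  1.5 46.2] ang [ 1.9  0.6 -1.4]
0 {"travel":[0.4,1.7,6.8],"angular":[0.4,0.1,-0.3]},
1 {"travel":[0.4,1.8,6.8],"angular":[0.4,0.1,-0.3]},
2 {"travel":[0.3,1.8,6.8],"angular":[0.4,0.1,-0.3]},
3 {"travel":[0.3,1.9,6.8],"angular":[0.4,0.1,-0.3]},
4 {"travel":[0.3,1.9,6.8],"angular":[0.4,0.1,-0.3]},
```

View pics/si9.png

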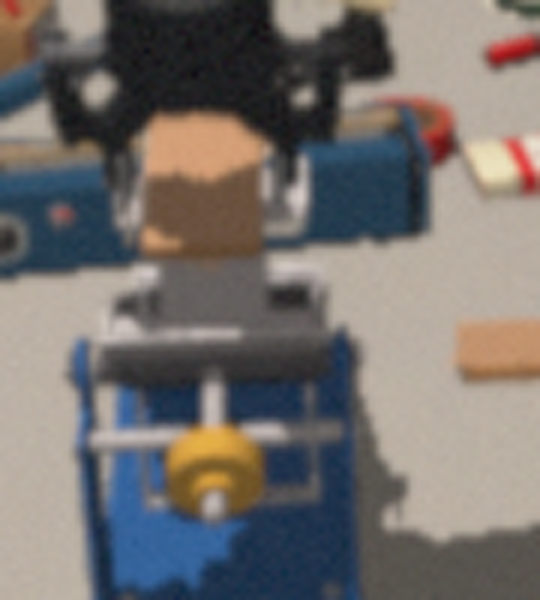

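View pics/sc9.png

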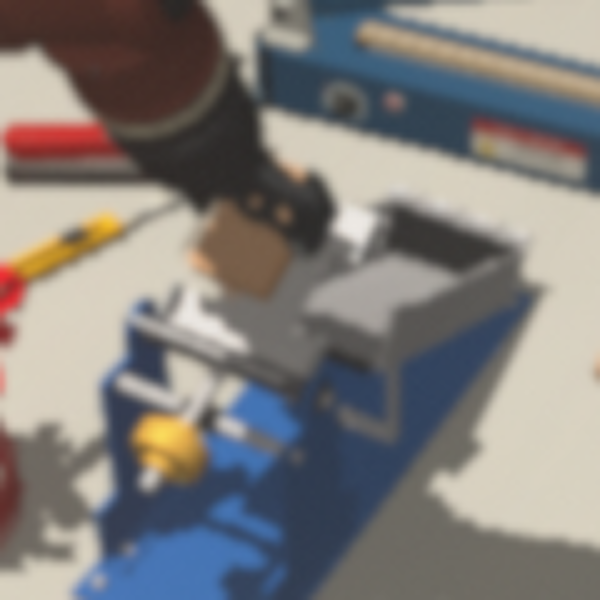

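View pics/w9.png

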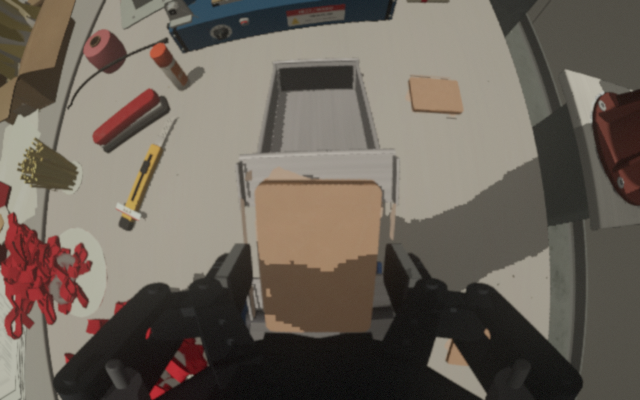

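Emit:
servo_tool:
  deltas:
    - {"travel":[0.5,3,9],"angular":[0.7,0.2,-0.5]}
    - {"travel":[0.5,2,9],"angular":[0.6,0.2,-0.4]}
    - {"travel":[0.5,2,8],"angular":[0.4,0.1,-0.3]}
    - {"travel":[0,2,6],"angular":[0,0,0]}
    - {"travel":[0,1,2],"angular":[0,0,0]}
    - {"travel":[0,0,0],"angular":[0,0,0]}
    - {"travel":[0,0,0],"angular":[0,0,0]}
    - {"travel":[0,0,0],"angular":[0,0,0]}
    - {"travel":[0,0,0],"angular":[0,0,0]}
    - {"travel":[0,0,0],"angular":[0,0,0]}

```text
time: 10.82
ee_pos: [0.6413, 0.1735, 0.2127]
eef_rot: [-0.001, -0.001, 0.97, -0.243]
wrist_force: [-0.6, 0.9, -0.8]
finger_gap: 0.0659
```

Run:
```python
from tray import *
loc();cur()
d=cap("wrist","w10")
S=cap("side"); crop(S,250,150,340,250,6,"si10")
D=cap("scene"); crop(D,230,140,350,260,5,"sc10")
plan([(tgt(.007,.004),Rt,5)])
```

```text
loc x,y,under [ 3.6 -0.7  6.2] ang [-0.1 -0.1  0.1]
t 10.82 p [0.6413 0.1735 0.2127] x [-1.    -0.     0.003] z [-0.003 -0.471 -0.882] j [ 0.36  0.76  0.43  1.43 -0.46 -1.17] F [-0.6  0.9 -0.8] gap 0.0659
0 {"travel":[-0.1,-0.7,0.4],"angular":[0,0,0]},
1 {"travel":[-0.1,-0.7,0.4],"angular":[0,0,0]},
2 {"travel":[-0.1,-0.7,0.4],"angular":[0,0,0]},
3 {"travel":[-0.1,-0.7,0.4],"angular":[0,0,0]},
4 {"travel":[-0.1,-0.7,0.4],"angular":[0,0,0]},
```

View pics/sc10.png

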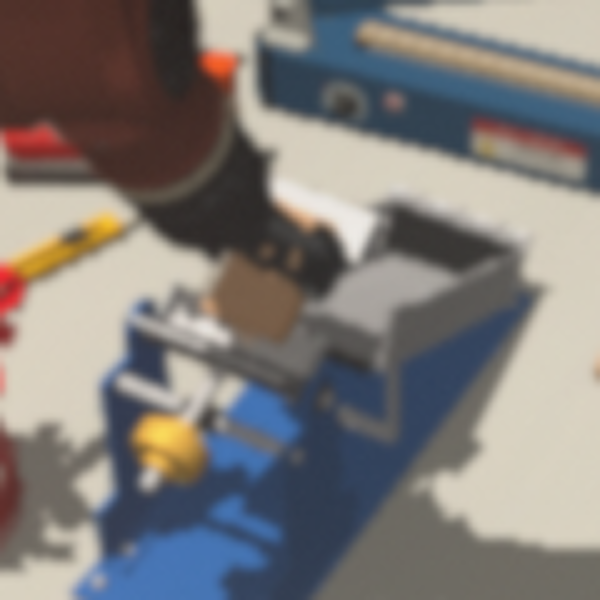

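View pics/w10.png

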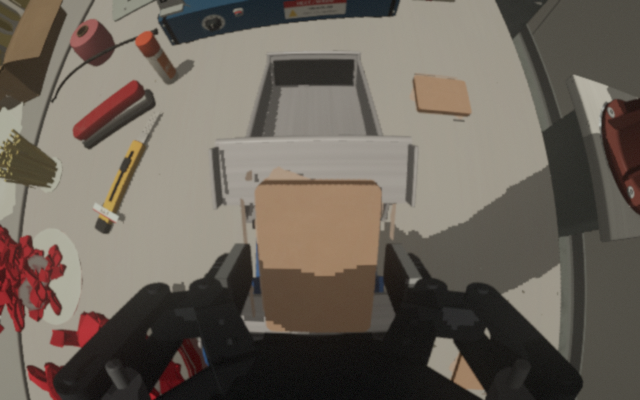

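View pics/si10.png

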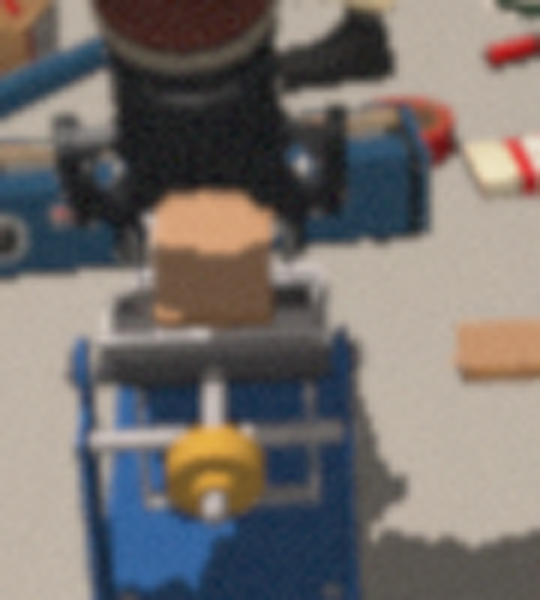

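Run:
```python
from tray import *
d=cap("wrist")
P=lambda x,y,z: M+x*nx+z*nz+np.array([y,0,0])
for n,a in dict(frL=(.062,.052,0),frR=(.062,-.052,0),wfL=(.031,.052,0),wfR=(.031,-.052,0),packF=(.0536,.0,.0065)).items(): print(n,proj(d,P(*a)).round(1))
crop(d,190,120,450,260,3,"w10c")
```

```text
frL [207.3 142. ]
frR [419.4 141.8]
wfL [211.6 202.7]
wfR [415.3 202.8]
packF [312.8 158.9]
```

View pics/w10c.png

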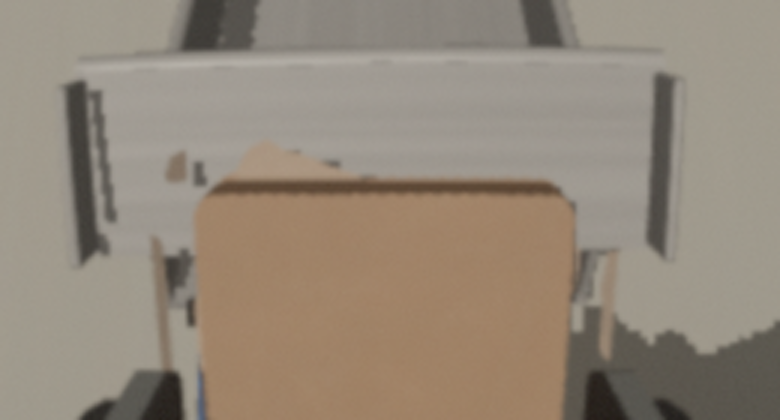

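Run:
```python
from tray import *
d=cap("wrist")
P=lambda x,y,z: M+x*nx+z*nz+np.array([y,0,0])
for x in (.036,.041,.0466): print(x,proj(d,P(x,0,.0172)).round(1),proj(d,P(x,0,.0062)).round(1))
for n in (255,183),(380,181): print(onplane(d,*n,P(0,0,.0172),nz)@nx-M@nx)
```

```text
0.036 [312.5 202.6] [312.8 196.1]
0.041 [312.5 191.4] [312.8 185.7]
0.0466 [312.4 178.6] [312.7 173.9]
0.0447854249553824
0.045694740355869096
```

Emit:
servo_tool:
  deltas:
    - {"travel":[0,-2.5,1],"angular":[0,0,0]}
    - {"travel":[0,-2.5,1],"angular":[0,0,0]}
    - {"travel":[0,0,1],"angular":[0,0,0]}
    - {"travel":[0,0,1],"angular":[0,0,0]}
    - {"travel":[0,0,0],"angular":[0,0,0]}
    - {"travel":[0,0,0],"angular":[0,0,0]}
    - {"travel":[0,0,0],"angular":[0,0,0]}
    - {"travel":[0,0,0],"angular":[0,0,0]}
    - {"travel":[0,0,0],"angular":[0,0,0]}
    - {"travel":[0,0,0],"angular":[0,0,0]}

```text
time: 11.9
ee_pos: [0.6412, 0.1664, 0.2116]
eef_rot: [-0.001, -0.0, 0.97, -0.243]
wrist_force: [0.4, 0.7, -1.1]
finger_gap: 0.0654
```

Run:
```python
from tray import *
loc();cur()
d=cap("wrist","w11"); crop(d,190,120,450,260,3,"w11c")
```

```text
loc x,y,under [ 9.3 -0.8  1.8] ang [-0.1 -0.1  0.1]
t 11.9 p [0.6412 0.1664 0.2116] x [-1.    -0.     0.003] z [-0.003 -0.471 -0.882] j [ 0.35  0.75  0.41  1.41 -0.46 -1.18] F [ 0.4  0.7 -1.1] gap 0.0654
```

View pics/w11c.png

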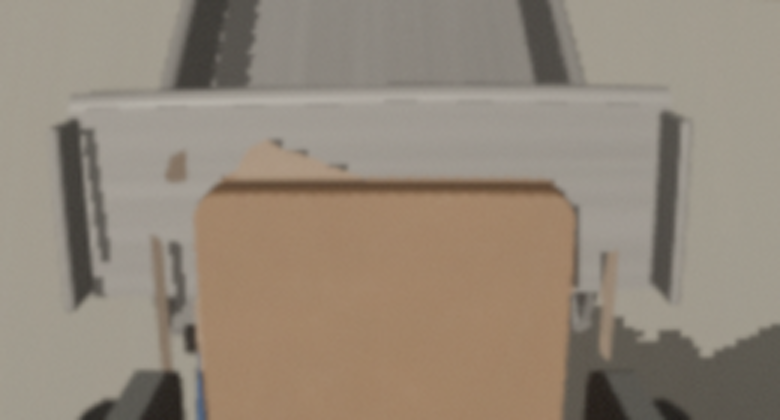

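Emit:
servo_tool:
  deltas:
    - {"travel":[0,0,1],"angular":[0,0,0]}
    - {"travel":[0,0,0],"angular":[0,0,0]}
    - {"travel":[0,0,0],"angular":[0,0,0]}
    - {"travel":[0,0,0],"angular":[0,0,0]}
    - {"travel":[0,0,0],"angular":[0,0,0]}
    - {"travel":[0,0,0],"angular":[0,0,0]}
    - {"travel":[0,0,0],"angular":[0,0,0]}
    - {"travel":[0,0,0],"angular":[0,0,0]}
    - {"travel":[0,0,0],"angular":[0,0,0]}
    - {"travel":[0,0,0],"angular":[0,0,0]}
  claw: -1

```text
time: 12.78
ee_pos: [0.6415, 0.1659, 0.2112]
eef_rot: [-0.001, -0.0, 0.97, -0.243]
wrist_force: [-0.0, 0.4, 0.6]
finger_gap: 0.0853
```

Run:
```python
from tray import *
loc();cur()
d=cap("wrist","w12"); crop(d,190,120,450,330,3,"w12c")
```

```text
loc x,y,under [ 9.6 -0.5  1.3] ang [-0.1 -0.1  0.1]
t 12.78 p [0.6415 0.1659 0.2112] x [-1.    -0.     0.002] z [-0.001 -0.472 -0.882] j [ 0.35  0.75  0.41  1.41 -0.46 -1.18] F [-0.   0.4  0.6] gap 0.0853
```

View pics/w12c.png

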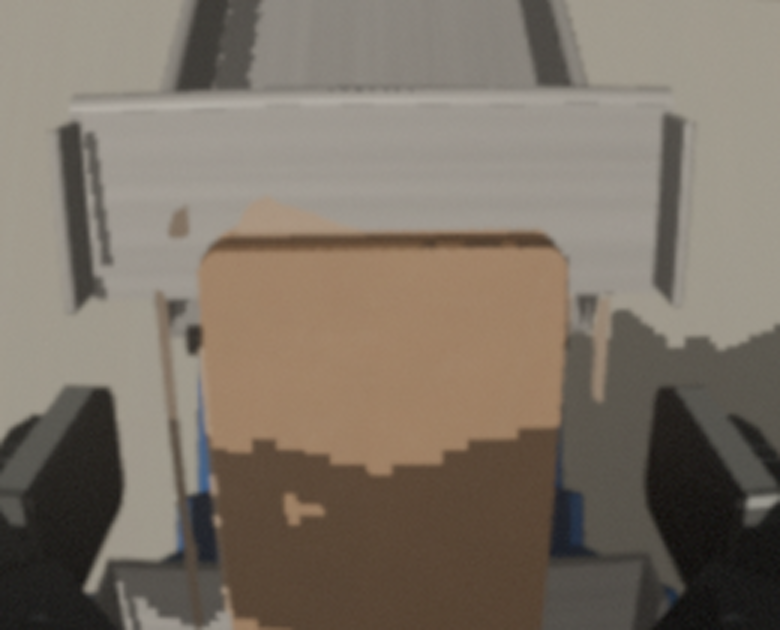

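Run:
```python
from tray import *
plan([(tgt(.009,.085),Rt,4),((.54,.08,.30),pose_down(135),7),((.465,-.056,.10),pose_down(88),8)])
```

```text
0 {"travel":[-0.1,0.1,-20.9],"angular":[0,0,0]},
1 {"travel":[-0.1,0.1,-20.9],"angular":[0,0,0]},
2 {"travel":[-0.1,0.1,-20.9],"angular":[0,0,0]},
3 {"travel":[-0.1,0.1,-20.9],"angular":[0,0,0]},
4 {"travel":[14.6,-16.9,6.5],"angular":[-3.8,1.6,6.3]},
5 {"travel":[12.4,-18.8,5.7],"angular":[-3.8,1.6,6.3]},
6 {"travel":[10.1,-20.4,4.7],"angular":[-3.8,1.6,6.3]},
7 {"travel":[7.7,-21.6,3.6],"angular":[-3.8,1.6,6.3]},
8 {"travel":[5.2,-22.5,2.3],"angular":[-3.8,1.6,6.3]},
9 {"travel":[2.7,-23.1,0.9],"angular":[-3.8,1.6,6.3]},
10 {"travel":[0.1,-23.2,-0.6],"angular":[-3.8,1.6,6.3]},
11 {"travel":[-5.4,-18.6,25],"angular":[0,0,5.9]},
12 {"travel":[-7.3,-18,25],"angular":[0,0,5.9]},
13 {"travel":[-9.1,-17.2,25],"angular":[0,0,5.9]},
14 {"travel":[-10.8,-16.1,25],"angular":[0,0,5.9]},
15 {"travel":[-12.4,-15,25],"angular":[0,0,5.9]},
16 {"travel":[-13.8,-13.6,25],"angular":[0,0,5.9]},
17 {"travel":[-15.2,-12.1,25],"angular":[0,0,5.9]},
18 {"travel":[-16.3,-10.5,25],"angular":[0,0,5.9]},
```

Emit:
servo_tool:
  deltas:
    - {"travel":[0,0,-12],"angular":[0,0,0]}
    - {"travel":[0,0,-25],"angular":[0,0,0]}
    - {"travel":[0,0,-30],"angular":[0,0,0]}
    - {"travel":[0,0,-25],"angular":[0,0,0]}
    - {"travel":[14,-15,5],"angular":[-3.8,1.6,6.3]}
    - {"travel":[13,-18,5],"angular":[-3.8,1.6,6.3]}
    - {"travel":[10,-21,5],"angular":[-3.8,1.6,6.3]}
    - {"travel":[8,-23,4],"angular":[-3.8,1.6,6.3]}
    - {"travel":[5,-24,2],"angular":[-3.8,1.6,6.3]}
    - {"travel":[3,-24,1],"angular":[-3.8,1.6,6.3]}

```text
time: 13.67
ee_pos: [0.5559, 0.1065, 0.3057]
eef_rot: [-0.002, 0.316, 0.948, -0.045]
wrist_force: [0.7, -1.2, 0.1]
finger_gap: 0.0854
```

Run:
```python
from tray import *
d=cap("wrist","w13");cur()
plan([((.465,-.056,.09),pose_down(88),9)])
S=cap("side"); crop(S,250,150,340,250,6,"si13")
```

```text
t 13.72 p [0.5526 0.1026 0.3066] x [-0.795  0.607 -0.023] z [-0.034 -0.082 -0.996] j [ 0.1   0.38  0.12  1.35 -0.08 -0.82] F [ 1.1 -3.   2.3] gap 0.0853
0 {"travel":[-2.4,-17.8,25.7],"angular":[-0.4,0.4,6.1]},
1 {"travel":[-4.5,-17.6,25.6],"angular":[-0.4,0.4,6.1]},
2 {"travel":[-6.5,-17.2,25.4],"angular":[-0.4,0.4,6.1]},
3 {"travel":[-8.4,-16.6,25.2],"angular":[-0.4,0.4,6.1]},
4 {"travel":[-10.3,-15.8,25],"angular":[-0.4,0.4,6.1]},
5 {"travel":[-12.1,-14.8,24.9],"angular":[-0.4,0.4,6.1]},
6 {"travel":[-13.8,-13.6,24.7],"angular":[-0.4,0.4,6.1]},
7 {"travel":[-15.3,-12.3,24.5],"angular":[-0.4,0.4,6.1]},
8 {"travel":[-16.7,-10.8,24.3],"angular":[-0.4,0.4,6.1]},
```

View pics/w13.png

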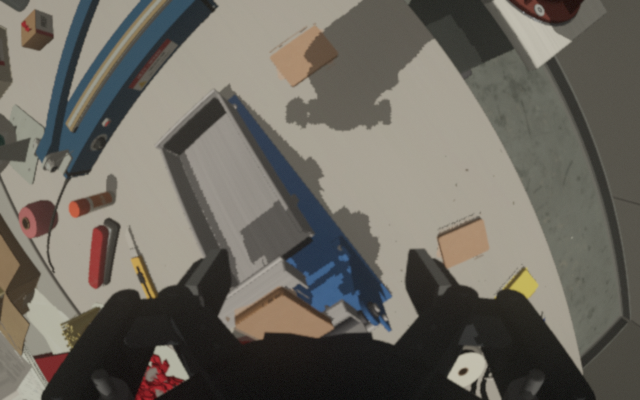

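View pics/si13.png

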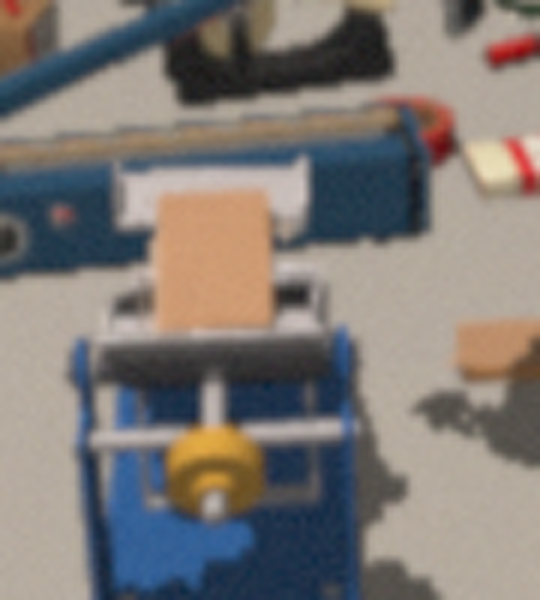

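Pack B lies flat and centred on the tray (side pixels about x 266–296, y 181–204), and the tray is at rest. Going on to pack C.

Emit:
servo_tool:
  deltas:
    - {"travel":[-3,-16,10],"angular":[-0.4,0.4,6.5]}
    - {"travel":[-5,-20,20],"angular":[-0.4,0.4,6.5]}
    - {"travel":[-7,-20,26],"angular":[-0.4,0.4,6.5]}
    - {"travel":[-9,-19,28],"angular":[-0.4,0.4,6.5]}
    - {"travel":[-11,-18,28],"angular":[-0.4,0.4,6.5]}
    - {"travel":[-13,-16,28],"angular":[-0.4,0.4,6.5]}
    - {"travel":[-15,-14,28],"angular":[-0.4,0.4,6.5]}
    - {"travel":[-17,-12,28],"angular":[-0.4,0.4,6]}
    - {"travel":[-15,-8,20],"angular":[-0.4,0.4,2]}
    - {"travel":[0,0,0],"angular":[0,0,0]}

```text
time: 14.6
ee_pos: [0.4611, -0.0654, 0.096]
eef_rot: [0.007, 0.722, 0.692, 0.001]
wrist_force: [-0.9, -0.5, -0.8]
finger_gap: 0.0857
```

Run:
```python
from tray import *
cap("wrist");d=cap("wrist","w14");cur()
for p in packs(d): print(p)
plan([((.467,-.056,.026),pose_down(88),6)])
```

```text
t 14.7 p [ 0.464  -0.0643  0.0988] x [ 0.04   0.999 -0.008] z [ 0.014 -0.008 -1.   ] j [-0.29  0.33 -0.55  0.68 -0.   -0.25] F [0.3 0.2 1.3] gap 0.0852
(475, -57, 64, 57, -1.0, (np.float64(331.0), np.float64(229.0)))
(450, 280, 52, 24, 19.5, (np.float64(636.0), np.float64(185.0)))
0 {"travel":[1.5,0.3,12.1],"angular":[0.1,0.1,0]},
1 {"travel":[1.5,0.3,12.1],"angular":[0.1,0.1,0]},
2 {"travel":[1.5,0.3,12.1],"angular":[0.1,0.1,0]},
3 {"travel":[1.5,0.4,12.1],"angular":[0.1,0.1,0]},
4 {"travel":[1.4,0.4,12.1],"angular":[0.1,0.1,0]},
5 {"travel":[1.4,0.4,12.1],"angular":[0.1,0.1,0]},
```

View pics/w14.png

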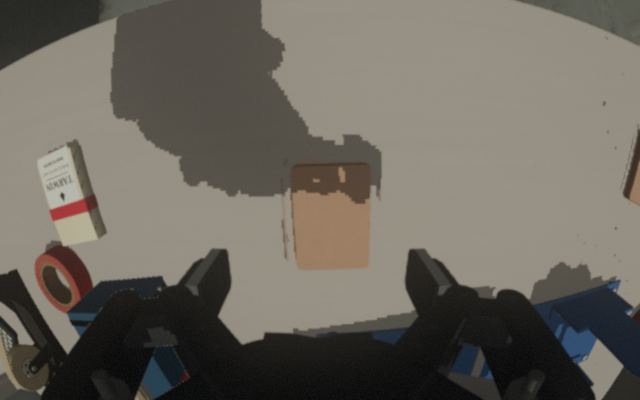

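Emit:
servo_tool:
  deltas:
    - {"travel":[2,1,13],"angular":[0.1,0.1,0]}
    - {"travel":[2,1,13],"angular":[0.1,0.1,0]}
    - {"travel":[2,1,13],"angular":[0.1,0.1,0]}
    - {"travel":[1,1,13],"angular":[0.1,0.1,0]}
    - {"travel":[0,0,12],"angular":[0.1,0.1,0]}
    - {"travel":[0,0,9],"angular":[0,0,0]}
    - {"travel":[0,0,2],"angular":[0,0,0]}
    - {"travel":[0,0,0],"angular":[0,0,0]}
    - {"travel":[0,0,0],"angular":[0,0,0]}
    - {"travel":[0,0,0],"angular":[0,0,0]}

```text
time: 15.53
ee_pos: [0.4868, -0.0533, 0.0318]
eef_rot: [0.011, 0.713, 0.701, 0.007]
wrist_force: [0.5, -0.3, 0.2]
finger_gap: 0.0854
```

Run:
```python
from tray import *
d=cap("wrist");cur();crop(d,180,180,480,330,2.5,"w15c")
for p in packs(d): print(p)
plan([((.468,-.0567,.018),pose_down(88.7),1)])
```

```text
t 15.58 p [ 0.4869 -0.0533  0.0319] x [ 0.017  1.    -0.006] z [ 0.026 -0.006 -1.   ] j [-0.26  0.45 -0.58  0.51  0.   -0.24] F [0.5 0.8 0.8] gap 0.0856
(467, -56, 81, 56, -0.8, (np.float64(305.0), np.float64(206.0)))
(424, -70, 13, 4, 87.9, (np.float64(280.0), np.float64(133.0)))
0 {"travel":[-3.6,-19.2,13.4],"angular":[1.5,0.3,0.3]},
```

View pics/w15c.png

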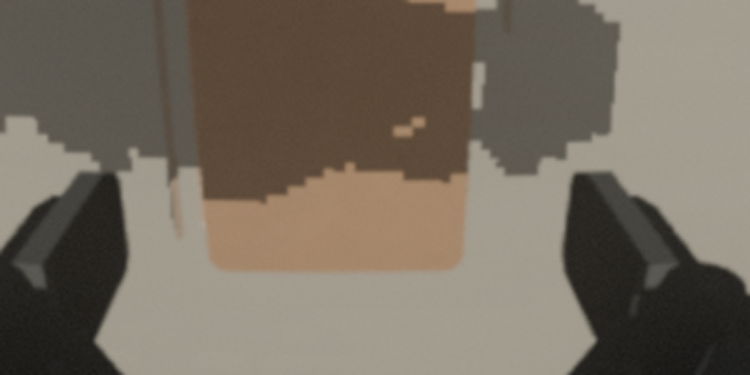

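Emit:
servo_tool:
  deltas:
    - {"travel":[-1,-7,0],"angular":[0.5,0.1,0]}
    - {"travel":[-1,-7,0],"angular":[0.5,0.1,0]}
    - {"travel":[-1,-4,2],"angular":[0.4,0.1,0]}
    - {"travel":[0,0,4],"angular":[0,0,0]}
    - {"travel":[0,0,4],"angular":[0,0,0]}
    - {"travel":[0,0,2],"angular":[0,0,0]}
    - {"travel":[0,0,0],"angular":[0,0,0]}
    - {"travel":[0,0,0],"angular":[0,0,0]}
    - {"travel":[0,0,0],"angular":[0,0,0]}
    - {"travel":[0,0,0],"angular":[0,0,0]}

```text
time: 16.42
ee_pos: [0.467, -0.0569, 0.0193]
eef_rot: [0.0, 0.713, 0.701, 0.0]
wrist_force: [-0.0, 0.5, 0.1]
finger_gap: 0.0853
```

Run:
```python
from tray import *
d=cap("wrist");cur();crop(d,180,180,480,330,2.5,"w16c")
for p in packs(d): print(p)
plan([((.4685,-.0567,.0165),pose_down(88.7),1)])
```

```text
t 16.47 p [ 0.467  -0.0569  0.0194] x [ 0.018  1.    -0.   ] z [ 0. -0. -1.] j [-0.28  0.46 -0.61  0.5  -0.   -0.26] F [-0.2  0.6 -0.1] gap 0.0852
(467, -56, 81, 56, -0.8, (np.float64(320.0), np.float64(256.0)))
(422, -70, 15, 5, -89.3, (np.float64(287.0), np.float64(178.0)))
0 {"travel":[0.3,1.5,2.9],"angular":[0,0,0.3]},
```

View pics/w16c.png

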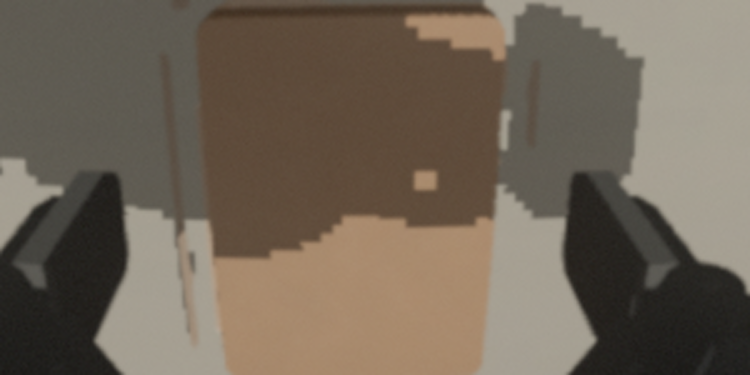

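Emit:
servo_tool:
  deltas:
    - {"travel":[0,1,2],"angular":[0,0,0]}
    - {"travel":[0,0,0],"angular":[0,0,0]}
    - {"travel":[0,0,0],"angular":[0,0,0]}
    - {"travel":[0,0,0],"angular":[0,0,0]}
    - {"travel":[0,0,0],"angular":[0,0,0]}
    - {"travel":[0,0,0],"angular":[0,0,0]}
    - {"travel":[0,0,0],"angular":[0,0,0]}
    - {"travel":[0,0,-10],"angular":[0,0,0]}
    - {"travel":[0,0,-25],"angular":[0,0,0]}
    - {"travel":[0,0,-30],"angular":[0,0,0]}
  claw: 0.5

```text
time: 17.3
ee_pos: [0.4644, -0.0558, 0.0797]
eef_rot: [-0.004, 0.713, 0.701, -0.002]
wrist_force: [0.6, -0.9, -1.4]
finger_gap: 0.0655
```

Run:
```python
from tray import *
d=cap("wrist","w17");cur()
plan([((.54,.10,.34),pose_down(145),8),((.64,.19,.32),Rt,8)])
```

```text
t 17.35 p [ 0.4673 -0.0565  0.0849] x [0.018 1.    0.   ] z [-0.002  0.    -1.   ] j [-0.28  0.36 -0.54  0.67 -0.   -0.26] F [3.5 0.  3.8] gap 0.0656
0 {"travel":[19.7,8.7,-31.9],"angular":[0,0,-7]},
1 {"travel":[18.5,11,-31.9],"angular":[0,0,-7]},
2 {"travel":[17,13.2,-31.9],"angular":[0,0,-7]},
3 {"travel":[15.3,15.2,-31.9],"angular":[0,0,-7]},
4 {"travel":[13.3,16.9,-31.9],"angular":[0,0,-7]},
5 {"travel":[11.1,18.4,-31.9],"angular":[0,0,-7]},
6 {"travel":[8.8,19.7,-31.9],"angular":[0,0,-7]},
7 {"travel":[6.3,20.6,-31.9],"angular":[0,0,-7]},
8 {"travel":[-3.8,16.4,2.5],"angular":[3.4,-1.1,-4.3]},
9 {"travel":[-5,16.2,1.6],"angular":[3.4,-1.1,-4.3]},
10 {"travel":[-6.1,15.8,0.8],"angular":[3.4,-1.1,-4.3]},
11 {"travel":[-7.3,15.4,0],"angular":[3.4,-1.1,-4.3]},
12 {"travel":[-8.4,14.7,-0.8],"angular":[3.4,-1.1,-4.3]},
13 {"travel":[-9.5,14,-1.5],"angular":[3.4,-1.1,-4.3]},
14 {"travel":[-10.6,13.1,-2.1],"angular":[3.4,-1.1,-4.3]},
15 {"travel":[-11.6,12.2,-2.6],"angular":[3.4,-1.1,-4.3]},
```

View pics/w17.png

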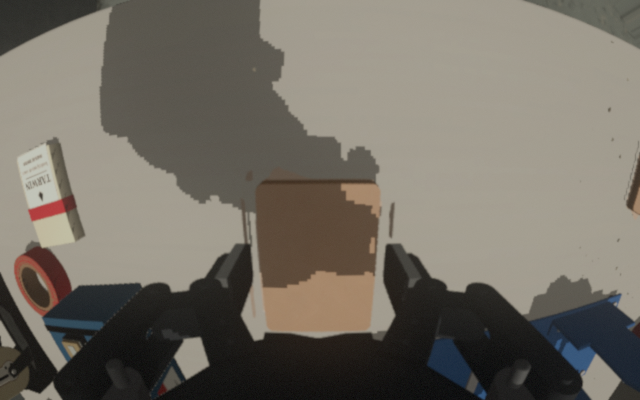

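Emit:
servo_tool:
  deltas:
    - {"travel":[14,6,-25],"angular":[0,0,-6]}
    - {"travel":[18,10,-32],"angular":[0,0,-7]}
    - {"travel":[18,13,-33],"angular":[0,0,-7]}
    - {"travel":[17,15,-33],"angular":[0,0,-7]}
    - {"travel":[15,17,-33],"angular":[0,0,-7]}
    - {"travel":[13,19,-33],"angular":[0,0,-7]}
    - {"travel":[11,20,-33],"angular":[0,0,-7]}
    - {"travel":[8,20,-33],"angular":[0,0,-7]}
    - {"travel":[-3,19,-5],"angular":[2,-1,-5]}
    - {"travel":[-5,18,0],"angular":[3,-1,-5]}

```text
time: 18.18
ee_pos: [0.5593, 0.134, 0.3599]
eef_rot: [0.006, 0.21, 0.977, -0.046]
wrist_force: [0.8, -0.8, -1.3]
finger_gap: 0.0654
```

Run:
```python
from tray import *
cur()
plan([((.642,.192,.31),Rt,6),(tgt(.012,.05),Rt,3)])
```

```text
t 18.18 p [0.5593 0.134  0.3599] x [-0.912  0.41  -0.03 ] z [-0.008 -0.092 -0.996] j [ 0.16  0.39  0.27  1.47 -0.09 -0.99] F [ 0.8 -0.8 -1.3] gap 0.0654
0 {"travel":[-8.3,15.2,7.3],"angular":[3.7,-0.9,-4]},
1 {"travel":[-9.3,15,6.4],"angular":[3.7,-0.9,-4]},
2 {"travel":[-10.2,14.7,5.6],"angular":[3.7,-0.9,-4]},
3 {"travel":[-11.2,14.3,4.8],"angular":[3.7,-0.9,-4]},
4 {"travel":[-12.1,13.8,4.1],"angular":[3.7,-0.9,-4]},
5 {"travel":[-12.9,13.2,3.4],"angular":[3.7,-0.9,-4]},
6 {"travel":[0,7,16.9],"angular":[0,0,0]},
7 {"travel":[0,7,16.9],"angular":[0,0,0]},
8 {"travel":[0,7,16.9],"angular":[0,0,0]},
```

Emit:
servo_tool:
  deltas:
    - {"travel":[-9,16,6],"angular":[4,-0.9,-4.3]}
    - {"travel":[-10,16,6],"angular":[4,-0.9,-4.3]}
    - {"travel":[-11,16,5],"angular":[4,-0.9,-4.3]}
    - {"travel":[-12,15,5],"angular":[4,-0.9,-4.3]}
    - {"travel":[-13,15,4],"angular":[4,-0.9,-4.3]}
    - {"travel":[-12,10,4],"angular":[3,-0.9,-3]}
    - {"travel":[0,4,14],"angular":[0,0,0]}
    - {"travel":[0,4,16],"angular":[0,0,0]}
    - {"travel":[0,4,12],"angular":[0,0,0]}
    - {"travel":[0,0,0],"angular":[0,0,0]}

```text
time: 19.02
ee_pos: [0.6528, 0.1952, 0.2582]
eef_rot: [0.003, -0.024, 0.966, -0.258]
wrist_force: [-1.3, -0.5, -0.9]
finger_gap: 0.0658
```

Run:
```python
from tray import *
cap("wrist");loc();d=cap("wrist","w18")
plan([(tgt(.011,.022),Rt,5)])
```

```text
loc x,y,under [ 6.3 10.8 57.6] ang [-1.9  1.   2.6]
0 {"travel":[2.4,-0.4,7.4],"angular":[-0.4,0.2,0.5]},
1 {"travel":[2.4,-0.5,7.4],"angular":[-0.4,0.2,0.5]},
2 {"travel":[2.3,-0.6,7.4],"angular":[-0.4,0.2,0.5]},
3 {"travel":[2.3,-0.6,7.4],"angular":[-0.4,0.2,0.5]},
4 {"travel":[2.3,-0.7,7.4],"angular":[-0.4,0.2,0.5]},
```

View pics/w18.png

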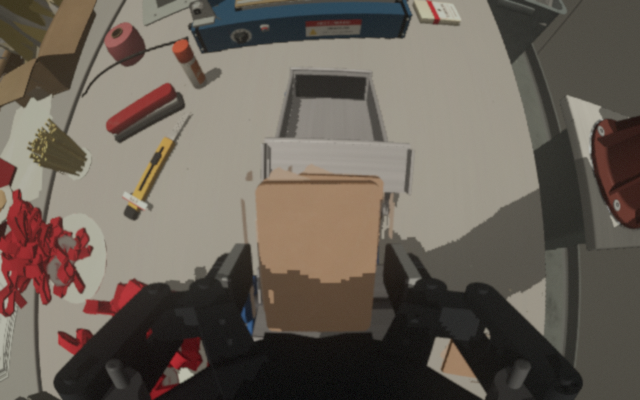

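Emit:
servo_tool:
  deltas:
    - {"travel":[3.5,-1,9],"angular":[-0.6,0.3,0.8]}
    - {"travel":[3,-1,9],"angular":[-0.6,0.3,0.7]}
    - {"travel":[2.5,-1,8],"angular":[-0.4,0.2,0.6]}
    - {"travel":[1,-1,6],"angular":[-0.2,0.1,0.3]}
    - {"travel":[0,0,2],"angular":[0,0,0]}
    - {"travel":[0,0,0],"angular":[0,0,0]}
    - {"travel":[0,0,0],"angular":[0,0,0]}
    - {"travel":[0,0,0],"angular":[0,0,0]}
    - {"travel":[0,0,0],"angular":[0,0,0]}
    - {"travel":[0,0,0],"angular":[0,0,0]}

```text
time: 19.95
ee_pos: [0.647, 0.176, 0.2422]
eef_rot: [0.008, 0.001, 0.971, -0.24]
wrist_force: [-0.0, 1.2, -1.5]
finger_gap: 0.0656
```

Run:
```python
from tray import *
loc();d=cap("wrist"); crop(d,190,120,450,330,3,"w19c")
D=cap("scene"); crop(D,230,140,350,260,5,"sc19")
plan([(tgt(.010,.013),Rt,5)])
```

```text
loc x,y,under [15.2  5.  33.4] ang [ 0.2  0.8 -0.3]
0 {"travel":[1.1,1,4],"angular":[0,0.2,-0.1]},
1 {"travel":[1,1,4],"angular":[0,0.2,-0.1]},
2 {"travel":[1,1,4],"angular":[0,0.2,-0.1]},
3 {"travel":[1,1,4],"angular":[0,0.2,-0.1]},
4 {"travel":[1,1,4],"angular":[0,0.2,-0.1]},
```

View pics/w19c.png

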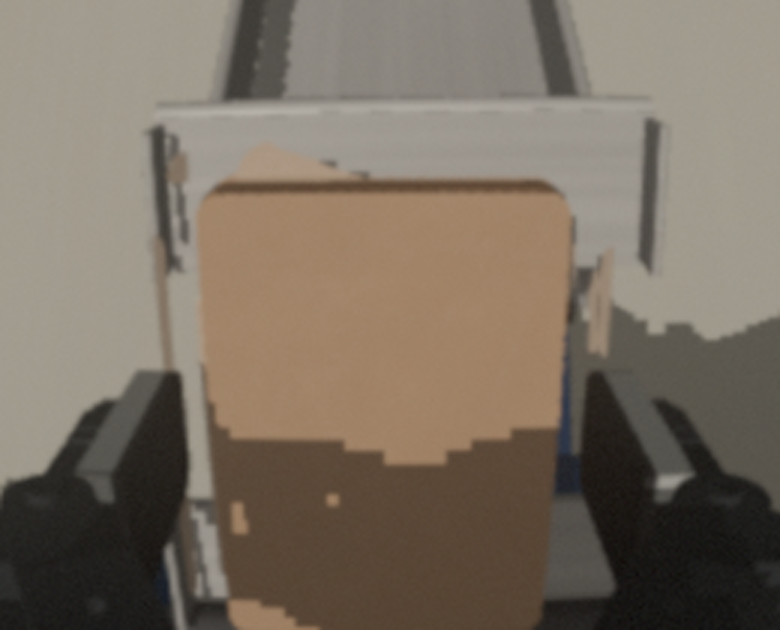

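View pics/sc19.png

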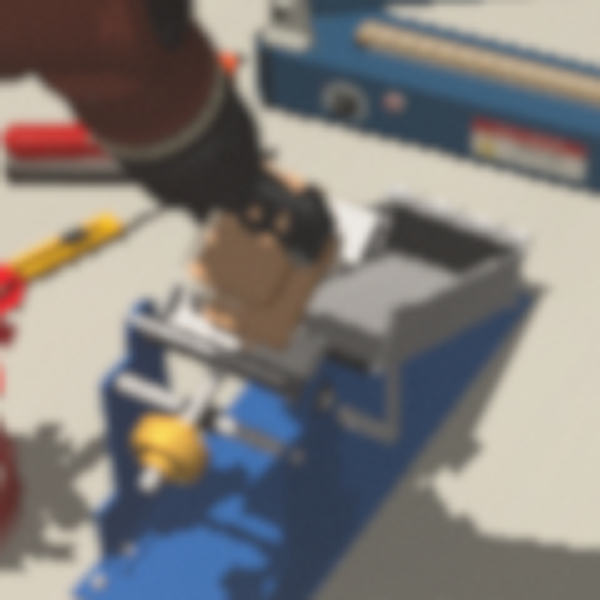

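Emit:
servo_tool:
  deltas:
    - {"travel":[2,2,5],"angular":[0,0.3,-0.1]}
    - {"travel":[1.5,2,5],"angular":[0,0.3,-0.1]}
    - {"travel":[1,1,4],"angular":[0,0.2,0]}
    - {"travel":[1,1,3],"angular":[0,0,0]}
    - {"travel":[0,0,0],"angular":[0,0,0]}
    - {"travel":[0,0,0],"angular":[0,0,0]}
    - {"travel":[0,0,0],"angular":[0,0,0]}
    - {"travel":[0,0,0],"angular":[0,0,0]}
    - {"travel":[0,0,0],"angular":[0,0,0]}
    - {"travel":[0,0,0],"angular":[0,0,0]}

```text
time: 20.88
ee_pos: [0.6406, 0.1732, 0.2213]
eef_rot: [-0.001, 0.001, 0.971, -0.24]
wrist_force: [0.2, -0.5, 0.2]
finger_gap: 0.0658
```

Run:
```python
from tray import *
loc();cur();d=cap("wrist"); crop(d,190,120,450,330,3,"w20c")
plan([(tgt(.010,.0125),Rt,3)])
```

```text
loc x,y,under [ 7.9 -1.4 13.6] ang [ 0.2 -0.1 -0. ]
t 20.88 p [0.6406 0.1732 0.2213] x [-1.     0.002  0.002] z [-0.002 -0.466 -0.885] j [ 0.35  0.75  0.44  1.44 -0.45 -1.17] F [ 0.2 -0.5  0.2] gap 0.0658
0 {"travel":[-0.4,-0.7,0.4],"angular":[0.1,0,0]},
1 {"travel":[-0.4,-0.7,0.4],"angular":[0.1,0,0]},
2 {"travel":[-0.4,-0.7,0.4],"angular":[0.1,0,0]},
```

View pics/w20c.png

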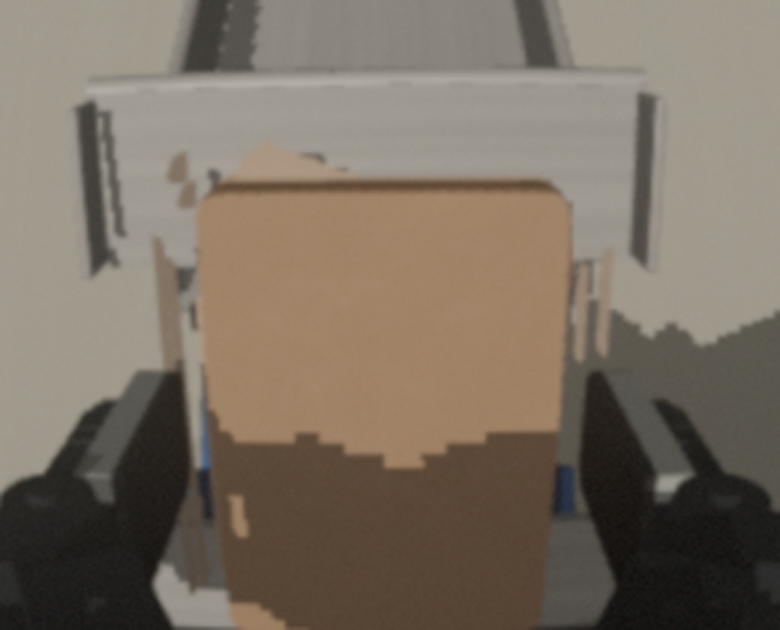

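Emit:
servo_tool:
  deltas:
    - {"travel":[-0.5,-1,1],"angular":[0,0,0]}
    - {"travel":[0,0,0],"angular":[0,0,0]}
    - {"travel":[0,0,0],"angular":[0,0,0]}
    - {"travel":[0,0,0],"angular":[0,0,0]}
    - {"travel":[0,0,0],"angular":[0,0,0]}
    - {"travel":[0,0,0],"angular":[0,0,0]}
    - {"travel":[0,0,-8],"angular":[0,0,0]}
    - {"travel":[0,0,-15],"angular":[0,0,0]}
    - {"travel":[0,0,-20],"angular":[0,0,0]}
    - {"travel":[0,0,-20],"angular":[0,0,0]}
  claw: -1

```text
time: 21.77
ee_pos: [0.6399, 0.2001, 0.2772]
eef_rot: [-0.004, 0.001, 0.97, -0.241]
wrist_force: [0.4, -0.3, 0.5]
finger_gap: 0.0856
```

Run:
```python
from tray import *
loc();cur();d=cap("wrist","w21")
D=cap("scene"); crop(D,230,140,350,260,5,"sc21")
S=cap("side"); crop(S,250,150,340,250,6,"si21")
```

```text
loc x,y,under [10.3 -2.1 75.6] ang [ 0.1 -0.4 -0. ]
t 21.77 p [0.6399 0.2001 0.2772] x [-1.     0.004  0.006] z [-0.007 -0.468 -0.884] j [ 0.39  0.78  0.64  1.63 -0.44 -1.13] F [ 0.4 -0.3  0.5] gap 0.0856
```

View pics/w21.png

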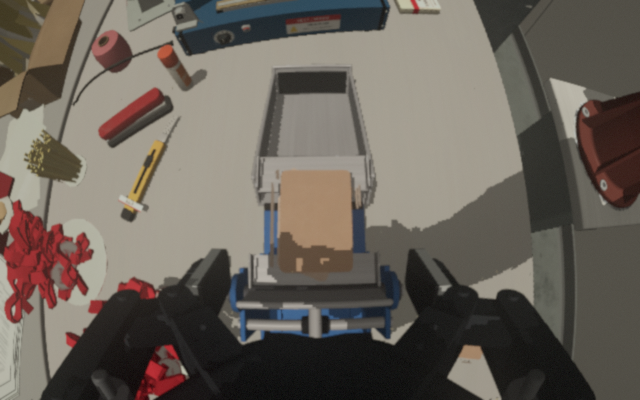

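View pics/sc21.png

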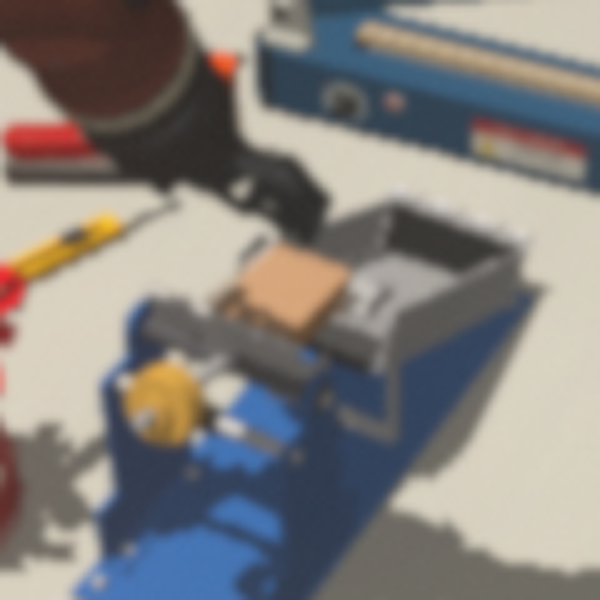

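The tray is tipping by itself: brass weight raised to about scene (262,221), two packs on it. I'll pull the hand back clear and watch.

Emit:
servo_tool:
  deltas:
    - {"travel":[0,0,-15],"angular":[0,0,0]}
    - {"travel":[0,0,-15],"angular":[0,0,0]}
    - {"travel":[0,0,-10],"angular":[0,0,0]}
    - {"travel":[0,0,0],"angular":[0,0,0]}
    - {"travel":[0,0,0],"angular":[0,0,0]}
    - {"travel":[0,0,0],"angular":[0,0,0]}
    - {"travel":[0,0,0],"angular":[0,0,0]}
    - {"travel":[0,0,0],"angular":[0,0,0]}
    - {"travel":[0,0,0],"angular":[0,0,0]}
    - {"travel":[0,0,0],"angular":[0,0,0]}

```text
time: 22.75
ee_pos: [0.6397, 0.2169, 0.307]
eef_rot: [-0.007, 0.001, 0.97, -0.243]
wrist_force: [-0.4, -0.2, 0.2]
finger_gap: 0.0854
```

Run:
```python
from tray import *
cur();d=cap("wrist","w22")
D=cap("scene"); crop(D,230,140,350,260,5,"sc22")
```

```text
t 22.75 p [0.6397 0.2169 0.307 ] x [-1.     0.005  0.012] z [-0.013 -0.471 -0.882] j [ 0.41  0.82  0.79  1.76 -0.44 -1.11] F [-0.4 -0.2  0.2] gap 0.0854
```

View pics/w22.png

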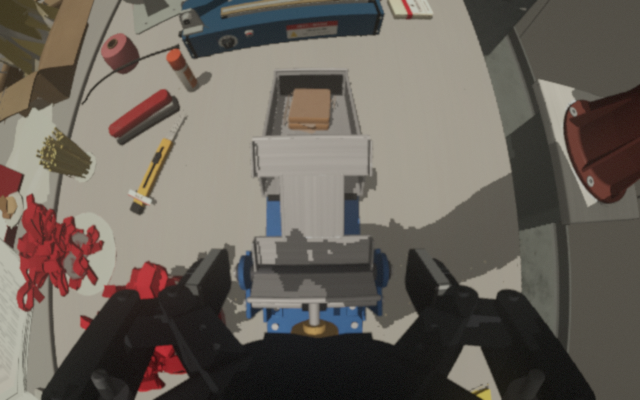

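View pics/sc22.png

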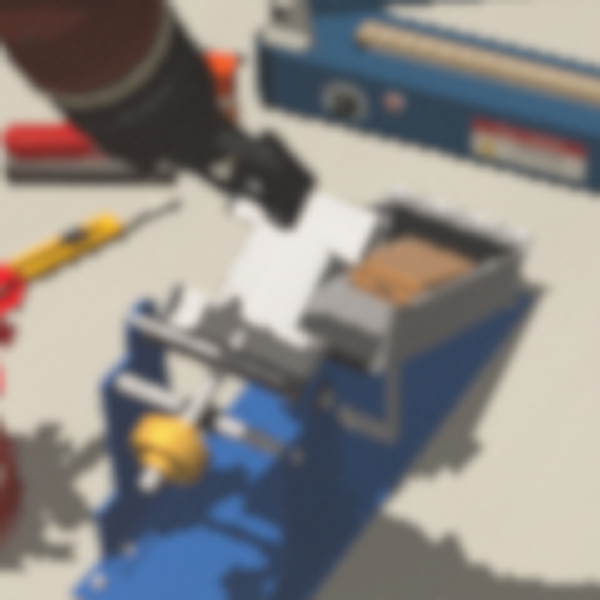

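Emit:
servo_tool:
  deltas:
    - {"travel":[0,0,-15],"angular":[0,0,0]}
    - {"travel":[0,0,-15],"angular":[0,0,0]}
    - {"travel":[10,0,-10],"angular":[-2,0,0]}
    - {"travel":[10,0,-10],"angular":[-2,0,0]}
    - {"travel":[0,0,0],"angular":[0,0,0]}
    - {"travel":[0,0,0],"angular":[0,0,0]}
    - {"travel":[0,0,0],"angular":[0,0,0]}
    - {"travel":[0,0,0],"angular":[0,0,0]}
    - {"travel":[0,0,0],"angular":[0,0,0]}
    - {"travel":[0,0,0],"angular":[0,0,0]}

```text
time: 23.68
ee_pos: [0.6208, 0.24, 0.3486]
eef_rot: [-0.009, 0.001, 0.978, -0.21]
wrist_force: [-0.3, 0.1, 0.1]
finger_gap: 0.0852
```

Run:
```python
from tray import *
cur();d=cap("wrist","w23"); crop(d,220,40,420,240,3,"w23c")
D=cap("scene"); crop(D,230,140,350,260,5,"sc23")
S=cap("side","si23")
# chute: pan floor end etc. check pack spot
for p in packs(D): print("scene",p)
for p in packs(S): print("side",p)
```

```text
t 23.68 p [0.6208 0.24   0.3486] x [-1.     0.006  0.017] z [-0.018 -0.411 -0.911] j [ 0.43  0.8   0.88  1.86 -0.38 -1.1 ] F [-0.3  0.1  0.1] gap 0.0852
scene (435, 308, 89, 62, -18.0, (np.float64(320.0), np.float64(294.0)))
scene (672, -54, 73, 69, 84.5, (np.float64(312.0), np.float64(193.0)))
side (436, 315, 84, 71, -17.0, (np.float64(360.0), np.float64(272.0)))
```

View pics/w23c.png

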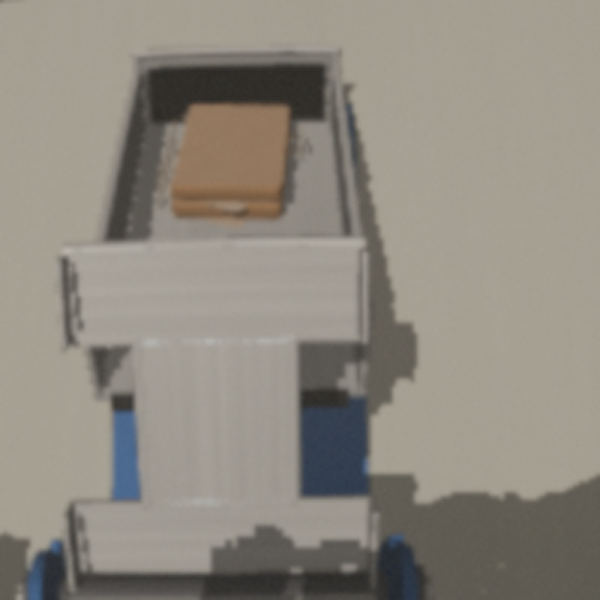

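View pics/si23.png

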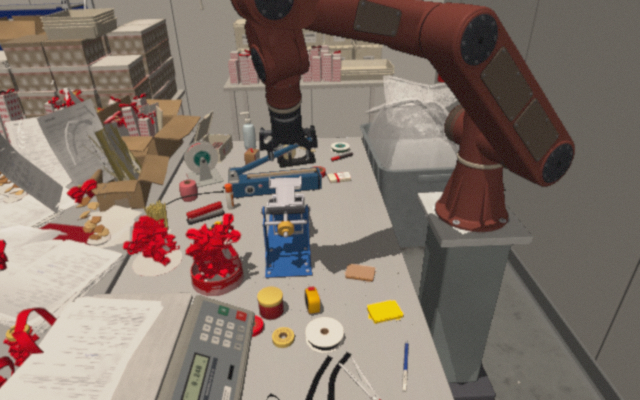

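View pics/sc23.png

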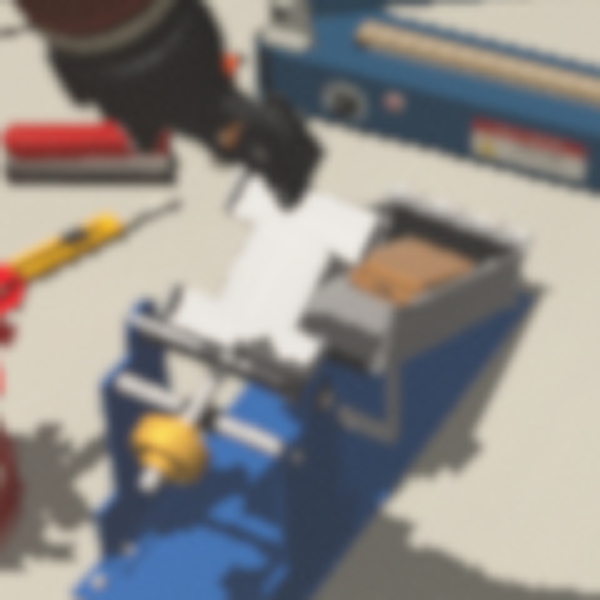

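Run:
```python
from station import order
print(order.finish_job())
```

```text
the job is handed in; nothing more can be done
None
```

I handed the job in at about 23.7 s, with two packs in the catch chute and the third left on the table. No verdict was reported back.

**What I did:** I laid the middle pack (`pack_b`) on the tray first. It slid back to the fence and lay flat, and the tray stayed leaned back. I then stacked the right-hand pack (`pack_c`) on it and let go from a few millimetres up. The tray tipped by itself with the hand clear, so I added no more.

**Last checks:**
- **Chute:** both packs lie stacked near the end wall, roughly on the centre line. Scene pictures about 1 s apart look the same, so they are at rest.
- **Tray:** it is empty and back at rest.
- **Spare pack:** the third pack (`pack_a`) is still at about (0.434, 0.308), the same as at the start to within 2 mm.
- **Bystanders and hand:** the tag stack, tape measure and tin look unmoved. The gripper is open and clear, with about 0 N on the wrist.

**What disagreed:**
- **Pack position:** side-camera estimates differed from the wrist camera by about 10 mm in y, so I used the wrist camera.
- **Pack size:** only about 86 by 58 mm of brown shows, against the 100 by 68 mm in the text. The clear wrap makes up the rest, and the jaws stopped at 66 mm.
- **Tray floor:** by the wrist camera it may lie 2–3 mm lower than the text gives.
- **Arm drift:** one descent to `pack_c` drifted 19 mm in x. I corrected it before grasping.

I did not measure the packs' exact position relative to `pan_mark`. I judged it from the pictures only.

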